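Put the biscuit moulds away in their grooved case

TASK

Put away the carved biscuit moulds that lie on the worktop: slide them one at a time through the open end of the wooden case into its groove, the longest first and then in order of length down to the shortest, each pushed far enough along that all of them end up wholly inside. Then fold both lids of the case down until they lie flat, edge to edge, and leave the tart tin and the sugar jar where they are.

Things in the scene. Friction and masses are not known exactly. Their poses are not given: they have to be found in the camera images.
- mould_86: Flat carved wooden biscuit mould, a block 86 mm long (its y) x 50 mm wide (its x) x 20 mm thick, carved face up with a leafy sprig in dark wood; about 65 g. Origin: centre of its underside. Either end may lead into the groove. May be absent.
- mould_76: Flat carved wooden biscuit mould, a block 76 mm long (its y) x 50 mm wide (its x) x 20 mm thick, carved face up with two rings side by side in dark wood; about 58 g. Origin: centre of its underside. Either end may lead into the groove. May be absent.
- mould_66: Flat carved wooden biscuit mould, a block 66 mm long (its y) x 50 mm wide (its x) x 20 mm thick, carved face up with a six-pointed star in dark wood; about 51 g. Origin: centre of its underside. Either end may lead into the groove. May be absent.
- mould_56: Flat carved wooden biscuit mould, a block 56 mm long (its y) x 50 mm wide (its x) x 20 mm thick, carved face up with a heart in dark wood; about 44 g. Origin: centre of its underside. Either end may lead into the groove. May be absent.
- case: Fixed pale wooden case. Origin: on the worktop under the middle of its groove; y runs along the groove towards the closed end, z up. Groove 55 mm wide, 296 mm long (y -148, the open mouth, to +148, the end wall), floor 6 mm above the worktop, walls 12 mm thick. Lips 30 to 35 mm above the worktop overhang it on both sides, leaving a 43 mm slot: moulds cannot enter from above, fingertips can.
- groove_end (a point): Middle of the groove floor at the closed end wall (case y +148 mm, 6 mm above the worktop). All four moulds together (284 mm) just fit in the groove, so each is pushed on, with fingertips through the slot from behind, until it meets this wall or the mould before it.
- groove_mouth (a point): Middle of the groove floor at the open mouth (case y -148 mm, 6 mm up). Flared cheeks, 30 mm high, widen outwards from here to y -172, there 92 mm apart inside, 105 mm outside. Beyond is a bare landing board, level with the groove floor, 110 mm wide, ending at y -248: set a mould down here, lined up, and push it in.
- lid_near (a joint): Hinge of the lid on the side nearer the robot (case -x), rad: 0 shut flat, 1.8 to 2.15 at the start (folded open, leaning outwards), stop at 2.5. Hinge line along case y at case x -39.5 mm, 35 mm above the worktop. Stiff: the lid stays where it is left, needs about 2 N at its free edge and must be pressed down to shut. Fingertips rub on it: swing it in an arc.
- lid_near_edge (a point): Middle of that lid's free edge (case y +10 mm), mid-thickness. The lid is a wooden panel 39 mm from hinge to free edge, 300 mm long (case y -140 to +160), 8 mm thick; shut, its top is 43.5 mm above the worktop; open, its edge is 65 to 75 mm high. A brass knob, 16 mm across, 13 mm tall, on its outer face 26 mm from the hinge at case y -90 mm.
- lid_far (a joint): Hinge of the lid on the side farther from the robot (case +x), rad: 0 shut flat, 1.8 to 2.15 at the start (folded open, leaning outwards), stop at 2.5. Hinge line along case y at case x +39.5 mm, 35 mm above the worktop. Stiff: the lid stays where it is left, needs about 2 N at its free edge and must be pressed down to shut. Fingertips rub on it: swing it in an arc.
- lid_far_edge (a point): Middle of that lid's free edge (case y +10 mm), mid-thickness. The lid is a wooden panel 39 mm from hinge to free edge, 300 mm long (case y -140 to +160), 8 mm thick; shut, its top is 43.5 mm above the worktop; open, its edge is 65 to 75 mm high. A brass knob, 16 mm across, 13 mm tall, on its outer face 26 mm from the hinge at case y +10 mm.
- tart_tin: Bystander: round aluminium tart tin, 100 mm across, 22 mm high. Origin: centre of its underside.
- sugar_jar: Bystander: glass jar with a wooden cap, 80 mm across, 120 mm high. Origin: centre of its underside.
Mind the look-alikes: they are no part of the job. What is shaped like the mould_76 but green or pink is not meant.

How it is judged:
By the outcome, as a careful person would: the job done as asked, in the order asked, and still so for the second after the job is handed in, with the robot touching nothing.
Of mould_86, mould_76, mould_66, mould_56 only 3 to 4 are there at a start; the rules pass over those that are not, and their reading is None.
At some moment in a run one of mould_86, mould_76, mould_66, mould_56 may be knocked a few centimetres aside while the robot is not near it.
It also fails if it takes over 200 s, if anything falls off the work surface, if the arm or the gripper's body presses on something with over 40 N, if the wrist force passes 120 N, or if a joint passes its speed limit or range.

ROBOT

A 7-joint arm with a two-finger parallel gripper is mounted at the origin on the work surface. World frame = base frame: x ahead of the robot, y to its left, z up, the work surface at z = 0. Lengths are in mm, angles in rad, forces in N, time in s.
With the tool pointing down it reaches from about 400 to 875 mm from the base axis. Payload 4.4 kg.
Tool frame: the origin (TCP) lies where the fingers leave the gripper's body, on its centre line; the fingertips stand 73 mm ahead of it and the grasp point (between the pads) lies 54 mm ahead of it; z points along the fingers, y is the line along which they close (so a half turn about z gives the same grasp; the last joint's range is limited). The gripper opens to 85 mm and grips with 20 to 120 N. Pads are 22 mm wide; open, the fingers measure 114 mm over their backs; the gripper's body (76 mm by 85 mm) begins 54 mm behind the grasp point. The pads swing forward as they close: fully open they stand 13 mm farther back than shut.
Start: joints at [-1.415, 0.628, 0.038, 1.517, -0.027, 0.996, -0.02], TCP at [142.967, 634.096, 303.913] pointing down, gripper open.
Joint ranges: [-3.06, 3.06], [-0.37, 2.12], [-1.25, 1.32], [0.18, 2.47], [-1.1, 4.24], [0.23, 1.98], [-2.94, 2.94]. Speed limits (rad/s): [2.57, 2.57, 3.14, 3.14, 3.14, 3.14, 3.14].

INTERFACE

Orientations are given as [roll, pitch, yaw] about the fixed x, y, z axes, in that order (R = Rz(yaw) Ry(pitch) Rx(roll)).
In Python, from cell import ctrl gives the robot as it stands.
- The arm moves only by the tool send_rows, never from a script. Its argument "rows" is a list that holds one entry, the list of rows, each a list of 6 numbers: the shift along the tool's x, y, z in cm, then the turn, a rotation vector about the tool's x, y, z in rad. In form: [[[tx, ty, tz, wx, wy, wz], ...]]. A call has 1 to 10 rows; each row is the pose to reach, as a shift and turn from the pose commanded when the call began, along the tool's axes at that moment; what a row does not reach only later rows make up. A row lasts 1/10 s, in which the tool goes at most 50 mm and 8.59 degrees, less where a joint would pass 70% of its speed; a pose out of reach is approached as far as the arm can. A call with a gripper value outside its range is refused whole. "grip" is the closure in counts, from 0 (fully open) to 255 (shut), set as the call begins (left out, the last holds). The fingers move at their own pace and stop on an object; the grip force is fixed at half the most. Time passes only in rows, so rows that repeat a pose let the fingers close. It gives the time, the measured TCP pose, the force, the opening and the grip force at its end, in the units of the state.
- ctrl.read_state(): the state, without advancing time (a new reading comes with each control period).
- ctrl.get_image(name): name is "scene" or "top"; returns a dict with "pixels" (420x560x3 uint8, red, green, blue), "fx", "fy", "cx", "cy" (pixels), "extrinsics" (4x4, takes a point from camera to world coordinates). Camera axes: x right, y up, looking along -z (the intrinsics and any distortion apply to the point x, -y, -z); pixel columns grow to the right and rows downward; lengths in mm; the calibration is good to about 2 mm. A picture is of the moment at which its call begins. There is no depth.
- ctrl.finish_job(): hands the job in; it is judged then, once.
The state is a dict: "clock": time; "qpos": joint angles; "qd": joint speeds; "tau": joint torques, N m; "eef_pos": TCP position; "tool_rot": TCP orientation; "force": force on the tool from outside, world axes, zero at the start; "torque": the same for the moment, N m; "width": finger opening in mm; "gripper_force": force on a finger pad.
Only numpy, scipy, OpenCV 4.12 (cv2) and the standard library are available. Lean on these libraries where they do the work, as an engineer would, in place of code of your own. Each camera call takes 0.05 s, during which the arm holds its last target. There are 200 camera calls.

## Working session

There is one attempt and no reset: what is moved stays moved. The work goes in short steps, Python scripts to look and compute and a tool call to move; the robot and the scene stay as the last step left them, time stands still between calls to the robot, and variables do not carry over. Pictures are saved under pics/ and viewed, at most 14 in all, crops included, and the job is handed in when it is done.

Besides the shell and the picture viewer there is one more tool, called after "Request:" as name([rows], argument=value, ...), one row to a line, values as JSON. send_rows: Moves the arm, as the interface text tells. Its arguments: {"type":"object","properties":{"rows":{"type":"array","items":{"type":"array","items":{"type":"array","items":{"type":"number"}}}},"grip":{"type":"number"}},"required":["rows"]}

```bash
ls; mkdir -p pics
python3 - <<'E'
from cell import ctrl
import cv2
for n in("scene","top"):
    d=ctrl.get_image(n); cv2.imwrite(f"pics/{n}0.png",d["pixels"][...,::-1]); print(n,d["fx"],d["fy"],d["cx"],d["cy"],d["extrinsics"],[k for k in d])
print(ctrl.read_state())
E
```

```text
pics
scene 411.97150682597066 411.97150682597066 282.29493624757384 209.52793480025525 [[-6.56479607e-01 -5.68985144e-01  4.95268040e-01  1.08910371e+03]
 [ 7.54200003e-01 -5.07891732e-01  4.16207093e-01  4.62005831e+02]
 [ 1.47268896e-02  6.46762626e-01  7.62549162e-01  9.53558229e+02]
 [ 0.00000000e+00  0.00000000e+00  0.00000000e+00  1.00000000e+00]] ['pixels', 'fx', 'fy', 'cx', 'cy', 'extrinsics']
top 514.0768274005667 514.0768274005667 277.98919404762427 203.4873316591968 [[ 1.81300726e-02  9.83249810e-01 -1.81359068e-01  2.55548449e+02]
 [-9.99579340e-01  2.19315645e-02  1.89776043e-02 -4.92974269e+00]
 [ 2.26372139e-02  1.80938712e-01  9.83233817e-01  1.48945859e+03]
 [ 0.00000000e+00  0.00000000e+00  0.00000000e+00  1.00000000e+00]] ['pixels', 'fx', 'fy', 'cx', 'cy', 'extrinsics']
{'clock': 0.1, 'qpos': array([-1.41483746,  0.62923501,  0.03841048,  1.51823977, -0.02702722,
        0.99633163, -0.01998613]), 'qd': array([-0.00148194, -0.00332652, -0.00085685, -0.00383721,  0.00054847,
        0.00079931,  0.00063612]), 'tau': array([ 2.85441347e-03, -5.64540982e+01,  1.23042226e+00, -1.93978429e+01,
        1.12351414e-02,  5.30823876e-03,  5.47923818e-06]), 'eef_pos': array([142.81397077, 633.67488356, 303.10141611]), 'tool_rot': array([-3.13989504e+00, -2.72692024e-05,  2.91986119e+00]), 'force': array([0.29087246, 0.40050776, 0.78677421]), 'torque': array([-0.03613667, -0.0226782 ,  0.00440389]), 'gripper_force': 0.0, 'width': 85.2821062513866}
```

View pics/top0.png

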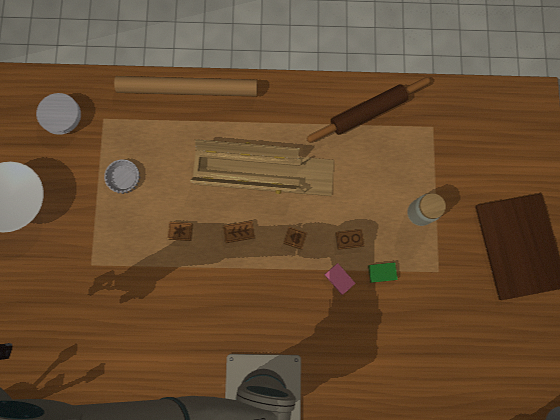

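View pics/scene0.png

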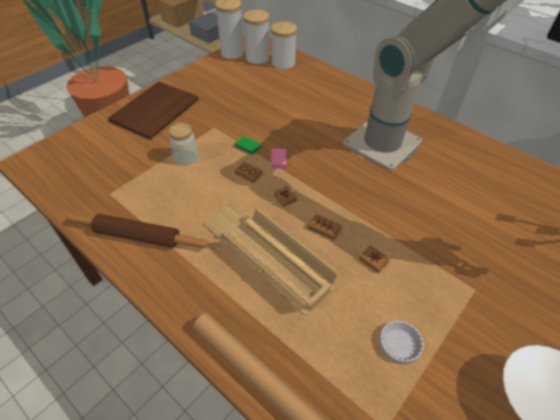

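The top view shows star mould_66 at (180,231), leaf mould_86 at (240,232), heart mould_56 at (295,238) and rings mould_76 at (349,239). The case runs from (192,165), its closed end, to the landing board at (333,178). The tin is at (122,176), the jar at (427,208), and the green and pink decoys are near (384,272) and (340,279). The scene view agrees.

```bash
cat > h.py <<'E'
from cell import ctrl
import cv2, numpy as np
from scipy.spatial.transform import Rotation as R
def ray(d,uv):
    uv=np.atleast_2d(uv).astype(float); E=d["extrinsics"]
    c=np.c_[(uv[:,0]-d["cx"])/d["fx"],-(uv[:,1]-d["cy"])/d["fy"],-np.ones(len(uv))]
    return E[:3,3], c@E[:3,:3].T
def toplane(d,uv,z):
    o,v=ray(d,uv); return o+v*((z-o[2])/v[:,2])[:,None]
def proj(d,p):
    E=d["extrinsics"]; c=(np.atleast_2d(p)-E[:3,3])@E[:3,:3]
    return np.c_[d["cx"]+d["fx"]*c[:,0]/-c[:,2], d["cy"]-d["fy"]*c[:,1]/-c[:,2]]
E
python3 - <<'E'
from h import *
d=ctrl.get_image("top"); p=d["pixels"][...,::-1]
cv2.imwrite("pics/c1.png",cv2.resize(p[125:290,165:365],None,fx=4,fy=4,interpolation=cv2.INTER_CUBIC)[:600])
for n,z,u in (("mat",0,(265,205)),("86",20,(240,232)),("case",43,(192,165))): print(n,toplane(d,u,z))
for u in((165,240),(270,232),(320,240),(240,232),(180,231),(220,190),(330,180)): print(u,p[u[1],u[0]])
E
```

```text
mat [[524.90221148   4.47341399   0.        ]]
86 [[440.88008801  74.34114033  20.        ]]
case [[629.8982406  217.74781313  43.        ]]
(165, 240) [ 63  98 132]
(270, 232) [44 72 95]
(320, 240) [41 67 89]
(240, 232) [23 42 63]
(180, 231) [22 36 55]
(220, 190) [ 59  94 125]
(330, 180) [ 64  98 123]
```

View pics/c1.png

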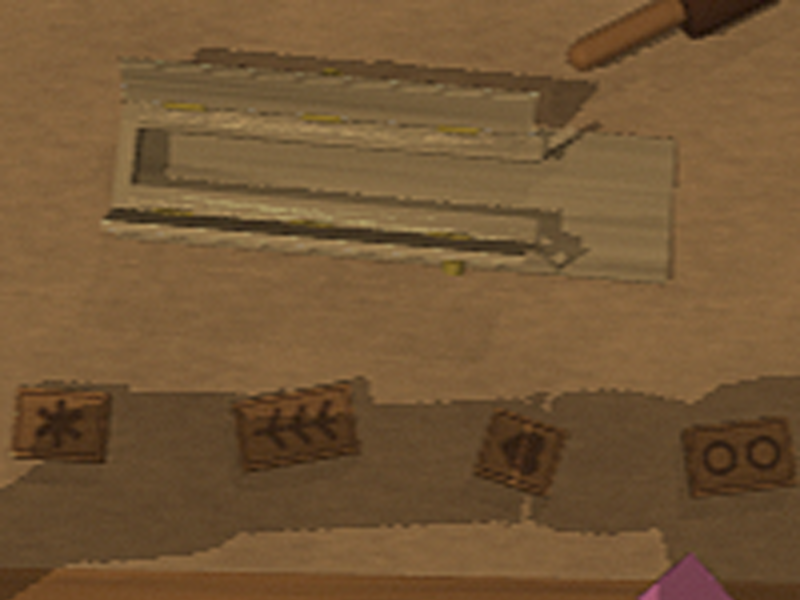

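The zoomed crop shows all four moulds present: star at crop (62,425), leaf at (297,430), heart at (522,453) and rings at (740,457). The case's slot runs from about (140,155) to (545,190). The landing board's outer corners are at (676,138) and (672,280).

```bash
cat >> h.py <<'E'
def moulds(d,z=18,roi=None):
    p=d["pixels"]; hsv=cv2.cvtColor(p,cv2.COLOR_RGB2HSV).astype(int)
    out=[]
    k=4; a=cv2.resize(p,None,fx=k,fy=k,interpolation=cv2.INTER_CUBIC); h=cv2.cvtColor(a,cv2.COLOR_RGB2HSV)
    m=((h[...,1]>142)&(h[...,2]<125)&(h[...,0]<16)).astype(np.uint8)
    m=cv2.morphologyEx(m,cv2.MORPH_CLOSE,np.ones((9,9)));m=cv2.morphologyEx(m,cv2.MORPH_OPEN,np.ones((15,15)))
    for c in cv2.findContours(m,cv2.RETR_EXTERNAL,cv2.CHAIN_APPROX_NONE)[0]:
        if cv2.contourArea(c)<1500: continue
        w=toplane(d,(c[:,0]+.5)/k-.5,z)[:,:2].astype(np.float32)
        (x,y),(s,t),an=cv2.minAreaRect(w)
        if not(350<x<800 and -350<y<350): continue
        if s>t: an+=90; s,t=t,s      # an+90 = direction of long side
        yaw=(an+90+90)%180-90
        out.append((round(x,1),round(y,1),round(s),round(t),round(yaw,1)))
    return out
E
python3 - <<'E'
from h import *
d=ctrl.get_image("top")
for m in moulds(d): print(m)
f=lambda L,z:toplane(d,[((x+.5)/4-.5+165,(y+.5)/4-.5+125) for x,y in L],z).round(1)
print("landing",f([(676,138),(672,280)],6))
print("slot far",f([(150,128),(540,160)],35),"near",f([(135,183),(545,213)],35))
print("box end",f([(133,128),(133,184)],35))
print("knob near",f([(453,267)],60),"tin",toplane(d,(122,176),20),"jar",toplane(d,(431,206),120))
E
```

```text
(439.2, -36.9, 1009, 1708, -90.0)
landing [[ 667.7 -197.5    6. ]
 [ 559.4 -194.3    6. ]]
slot far [[657.8 190.8  35. ]
 [640.6 -94.1  35. ]] near [[616.3 199.8  35. ]
 [601.  -98.2  35. ]]
box end [[657.5 203.1  35. ]
 [615.6 201.2  35. ]]
knob near [[554.2 -31.6  60. ]] tin [[597.91986231 422.98008729  20.        ]] jar [[ 510.48733773 -448.53658781  120.        ]]
```

Run:
```python
from h import *
d=ctrl.get_image("top"); h=cv2.cvtColor(d["pixels"],cv2.COLOR_RGB2HSV)
for r in((231,150,215),(231,205,265),(238,270,325),(239,325,380)): print(h[r[0],r[1]:r[2]:2].reshape(-1,3).tolist())
print(h[215:262:2,240].tolist())
```

```text
[[16, 132, 122], [16, 135, 121], [16, 138, 122], [16, 137, 125], [16, 134, 129], [16, 131, 132], [16, 134, 131], [15, 133, 130], [15, 133, 130], [15, 149, 103], [15, 167, 98], [14, 170, 102], [14, 163, 94], [14, 173, 53], [14, 149, 53], [12, 148, 57], [15, 169, 62], [15, 171, 85], [15, 161, 84], [16, 176, 81], [14, 169, 77], [14, 135, 85], [16, 139, 97], [16, 140, 95], [16, 137, 95], [15, 139, 92], [16, 143, 93], [15, 143, 93], [17, 137, 93], [16, 135, 91], [17, 146, 89], [14, 136, 94], [16, 138, 96]]
[[15, 132, 95], [16, 140, 91], [16, 136, 90], [16, 140, 91], [16, 130, 96], [17, 143, 93], [16, 140, 91], [16, 136, 94], [16, 142, 88], [15, 149, 87], [15, 175, 73], [14, 168, 82], [15, 169, 83], [14, 164, 73], [11, 148, 55], [14, 160, 67], [14, 168, 50], [14, 165, 54], [13, 173, 53], [14, 167, 61], [12, 159, 48], [15, 169, 77], [14, 171, 82], [14, 166, 80], [15, 162, 71], [15, 133, 100], [16, 130, 96], [16, 135, 96], [14, 132, 104], [15, 138, 98]]
[[15, 137, 97], [15, 135, 104], [17, 139, 99], [16, 135, 102], [15, 131, 103], [16, 142, 97], [16, 140, 95], [14, 135, 83], [13, 163, 75], [
[... 377 characters left out ...]
3, 164, 70], [14, 166, 77], [14, 168, 50], [14, 167, 96], [14, 154, 88], [14, 162, 77], [14, 175, 70], [14, 180, 68], [15, 167, 75], [15, 165, 93], [15, 170, 93], [15, 186, 48], [14, 167, 78], [16, 157, 81], [16, 134, 101], [16, 135, 98], [16, 135, 96], [17, 132, 95], [16, 133, 94], [16, 133, 115], [15, 132, 126], [15, 134, 122]]
[[15, 131, 136], [16, 133, 140], [16, 139, 132], [16, 136, 137], [15, 175, 93], [14, 170, 108], [12, 161, 54], [14, 173, 59], [10, 162, 52], [12, 158, 50], [14, 162, 71], [14, 167, 78], [14, 190, 82], [16, 144, 92], [16, 137, 91], [15, 136, 92], [17, 138, 96], [16, 144, 94], [16, 138, 96], [16, 137, 95], [15, 141, 92], [16, 139, 114], [16, 139, 127], [15, 135, 117]]
```

```bash
python3 - <<'E'
s=open('h.py').read()
s=s.replace('h=cv2.cvtColor(a,cv2.COLOR_RGB2HSV)\n','h=cv2.cvtColor(a,cv2.COLOR_RGB2HSV)\n    r0,r1,c0,c1=roi or (200,262,110,400)\n')
s=s.replace('m=((h[...,1]>142)&(h[...,2]<125)&(h[...,0]<16)).astype(np.uint8)','m=((h[...,1]>149)&(h[...,2]<116)|(h[...,2]<76)).astype(np.uint8); q=np.zeros_like(m); q[r0*k:r1*k,c0*k:c1*k]=1; m*=q')
open('h.py','w').write(s)
E
python3 - <<'E'
from h import *
d=ctrl.get_image("top")
for m in moulds(d): print(m)
E
```

```text
(427.8, -241.0, 54, 80, -82.0)
(428.0, -83.3, 54, 58, 73.0)
(441.0, 247.0, 54, 69, 87.9)
(441.8, 79.2, 55, 88, -80.3)
```

```bash
cat >> h.py <<'E'
import json,os
O=np.array([628.,53.]); CY=np.radians(86.8)   # case origin, direction of its y
def case(x,y): c,s=np.cos(CY),np.sin(CY); return O+y*np.array([c,s])+x*np.array([s,-c])
def rot(yaw): return R.from_euler('z',yaw,degrees=True)*R.from_euler('x',180,degrees=True)
def cmd(): return json.load(open('cmd.json'))   # x,y,z,yaw(deg) last commanded
def plan(targets,commit=True):
    """targets: x,y,z,yaw; print rows (cm, rad) relative to last commanded pose"""
    c=cmd(); T=rot(c[3]); last=None
    for t in targets:
        s=np.round(T.inv().apply(np.array(t[:3])-c[:3])/10,1); w=round(-np.radians(t[3]-c[3]),2)
        p=np.array(c[:3])+T.apply(s*10); last=[*p.tolist(),c[3]-np.degrees(w)]
        print([*s.tolist(),0,0,w]," dist %.0f"%np.linalg.norm(s*10))
    if commit: json.dump(last,open('cmd.json','w'))
def chk():
    s=ctrl.read_state(); print("t%.1f"%s["clock"],"pos",s["eef_pos"].round(1),"rpy",np.degrees(s["tool_rot"]).round(1),"F",s["force"].round(1),"w %.1f gf %.1f"%(s["width"],s["gripper_force"]),"cmd",np.round(cmd(),1))
E
python3 - <<'E'
from h import *
json.dump([142.967,634.096,303.913,167.3],open('cmd.json','w'))
print(rot(167.3).as_euler('xyz',degrees=True))
plan([(360,330,260,135)]); plan([(441.5,79,160,99.7)]); plan([(441.5,79,73,99.7)])
E
```

```text
[180.    0.  167.3]
[-27.9, -24.9, 4.4, 0, 0, np.float64(0.56)]  dist 377
[-23.4, -12.1, 10.0, 0, 0, np.float64(0.62)]  dist 282
[-0.0, 0.0, 8.7, 0, 0, np.float64(-0.0)]  dist 87
```

Request:
send_rows([
  [[-27.9,-24.9,4.4,0,0,0.56],[-27.9,-24.9,4.4,0,0,0.56],[-27.9,-24.9,4.4,0,0,0.56],[-27.9,-24.9,4.4,0,0,0.56],[-27.9,-24.9,4.4,0,0,0.56],[-27.9,-24.9,4.4,0,0,0.56],[-27.9,-24.9,4.4,0,0,0.56],[-27.9,-24.9,4.4,0,0,0.56],[-27.9,-24.9,4.4,0,0,0.56],[-27.9,-24.9,4.4,0,0,0.56]],
], grip=0)

```text
clock: 1.3
eef_pos: [360.6, 329.8, 260.0]
tool_rot: [3.141, -0.0, 2.358]
force: [0.8, 0.8, -0.0]
width: 85.5
gripper_force: 0.0
```

Request:
send_rows([
  [[-23.4,-12.1,10.0,0,0,0.62],[-23.4,-12.1,10.0,0,0,0.62],[-23.4,-12.1,10.0,0,0,0.62],[-23.4,-12.1,10.0,0,0,0.62],[-23.4,-12.1,10.0,0,0,0.62],[-23.4,-12.1,10.0,0,0,0.62],[-23.4,-12.1,10.0,0,0,0.62],[-23.4,-12.1,10.0,0,0,0.62],[-23.4,-12.1,10.0,0,0,0.62],[-23.4,-12.1,10.0,0,0,0.62]],
])

```text
clock: 2.3
eef_pos: [441.1, 81.2, 160.3]
tool_rot: [3.141, -0.001, 1.744]
force: [-0.0, 0.1, -0.4]
width: 85.5
gripper_force: 0.0
```

Run:
```python
from h import *
chk(); d=ctrl.get_image("scene"); chk()
for n,p in (("86",(441.8,79.2,20)),):
    u=proj(d,[p])[0].astype(int); print(u)
a=d["pixels"][u[1]-75:u[1]+75,u[0]-100:u[0]+100,::-1]
cv2.imwrite("pics/s1.png",cv2.resize(a,None,fx=4,fy=4,interpolation=cv2.INTER_CUBIC))
```

```text
t2.3 pos [441.1  81.2 160.3] rpy [ 1.80e+02 -1.00e-01  9.99e+01] F [-0.   0.1 -0.4] w 85.5 gf 0.0 cmd [441.2  79.1  72.9  99.7]
t2.4 pos [441.   81.  160.3] rpy [180.   -0.   99.9] F [ 0.5 -1.   0.3] w 85.3 gf 0.0 cmd [441.2  79.1  72.9  99.7]
[324 223]
```

View pics/s1.png

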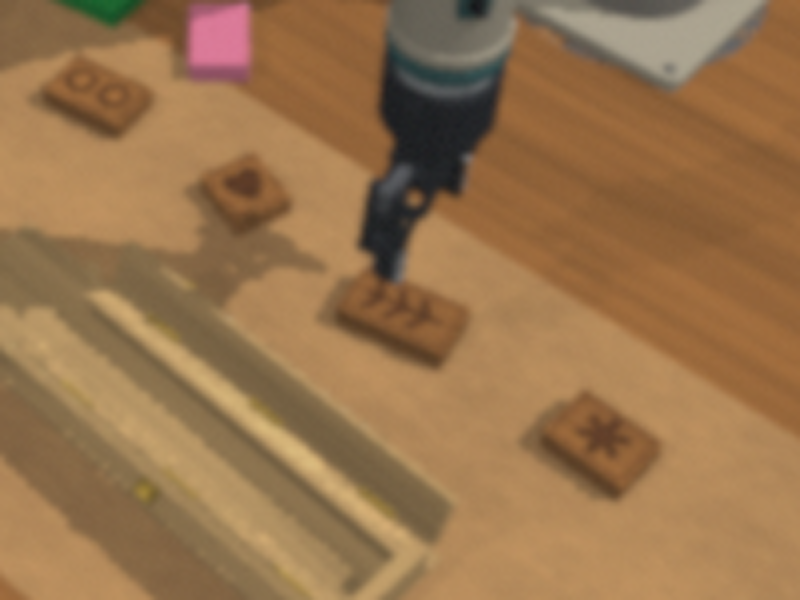

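The scene crop shows the open gripper above the leaf mould at crop (400,310), roughly in line with it. The other three moulds are undisturbed, with the star at (600,437), the heart at (245,190) and the rings at (97,95). I'll descend and grip.

Request:
send_rows([
  [[-0.2,0,4.5,0,0,0],[-0.2,0,6.5,0,0,0],[-0.2,0,8.0,0,0,0],[-0.2,0,8.7,0,0,0],[-0.2,0,8.7,0,0,0],[-0.2,0,8.7,0,0,0]],
])

```text
clock: 2.95
eef_pos: [441.2, 78.2, 72.5]
tool_rot: [-3.141, 0.0, 1.742]
force: [0.9, -0.2, 0.4]
width: 85.5
gripper_force: 0.0
```

Request:
send_rows([
  [[0,0,0,0,0,0],[0,0,0,0,0,0],[0,0,0,0,0,0],[0,0,0,0,0,0],[0,0,0,0,0,0],[0,0,0,0,0,0],[0,0,0,0,0,0],[0,0,0,0,0,0]],
], grip=255)

```text
clock: 3.75
eef_pos: [441.8, 77.4, 73.7]
tool_rot: [3.14, -0.001, 1.74]
force: [-0.4, -0.5, 4.6]
width: 48.6
gripper_force: 62.4
```

Run:
```python
from h import *
json.dump([441.6,77.1,72.9,99.7],open('cmd.json','w'))
plan([(441.6,77.1,180,99.7)]); p=case(0,-210); print(p); plan([(*p,180,86.8)]); plan([(*p,80.4,86.8)])
```

```text
[0.0, 0.0, -10.7, 0, 0, np.float64(-0.0)]  dist 107
[ 616.27748395 -156.67256048]
[-26.0, 13.3, -0.0, 0, 0, np.float64(0.23)]  dist 292
[0.0, -0.0, 10.0, 0, 0, np.float64(-0.0)]  dist 100
```

Request:
send_rows([
  [[0,0,-3,0,0,0],[0,0,-7,0,0,0],[0,0,-10.7,0,0,0],[0,0,-10.7,0,0,0],[0,0,-10.7,0,0,0]],
])

```text
clock: 4.25
eef_pos: [441.7, 77.6, 180.6]
tool_rot: [3.14, -0.001, 1.741]
force: [-0.5, 0.2, -0.7]
width: 48.6
gripper_force: 62.7
```

Request:
send_rows([
  [[-4,2,0,0,0,0.03],[-8,4.1,0,0,0,0.08],[-12,6.1,0,0,0,0.12],[-16,8.2,0,0,0,0.16],[-20,10.2,0,0,0,0.2],[-24,12.3,0,0,0,0.23],[-26,13.3,0,0,0,0.23],[-26,13.3,0,0,0,0.23],[-26,13.3,0,0,0,0.23],[-26,13.3,0,0,0,0.23]],
])

```text
clock: 5.25
eef_pos: [615.3, -155.3, 178.6]
tool_rot: [-3.139, -0.002, 1.51]
force: [-0.7, -0.2, -0.5]
width: 48.6
gripper_force: 62.5
```

Run:
```python
from h import *
d=ctrl.get_image("scene"); chk()
u=proj(d,[(616,-157,40)])[0].astype(int); print(u)
a=d["pixels"][u[1]-75:u[1]+75,u[0]-100:u[0]+100,::-1]
cv2.imwrite("pics/s2.png",cv2.resize(a,None,fx=4,fy=4,interpolation=cv2.INTER_CUBIC))
```

```text
t5.3 pos [ 615.5 -155.1  179. ] rpy [-1.799e+02 -1.000e-01  8.660e+01] F [-0.1 -0.1 -0.5] w 48.6 gf 62.5 cmd [ 616.5 -156.8   79.9   86.5]
[223 212]
```

View pics/s2.png

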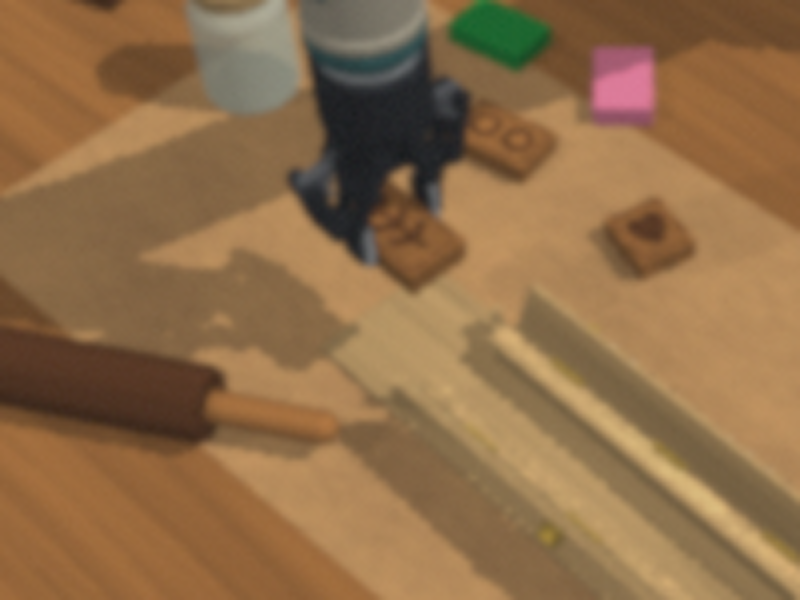

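The crop shows the leaf mould held level above the landing board at crop (400,250). The rings and heart moulds have not moved, and the rolling pin handle at (335,425) is clear.

Request:
send_rows([
  [[0,0,3.5,0,0,0],[0,0,7,0,0,0],[0,0,9,0,0,0],[0,0,10,0,0,0],[0,0,10,0,0,0],[0,0,10,0,0,0],[0,0,10,0,0,0]],
])

```text
clock: 6.0
eef_pos: [616.6, -156.3, 80.4]
tool_rot: [3.141, -0.0, 1.51]
force: [0.3, -0.9, -0.6]
width: 48.7
gripper_force: 64.3
```

Run:
```python
from h import *
c=cmd(); plan([(c[0],c[1],165,86.5)]); p=case(0,-276); plan([(*p,165,86.8)]); plan([(*p,87,86.8)])
print("push"); plan([(*case(0,y),87,86.8) for y in (-240,-200,-160,-140)]); print(cmd())
```

```text
[0.0, 0.0, -8.5, 0, 0, np.float64(0.0)]  dist 85
[-6.6, 0.0, -0.0, 0, 0, np.float64(-0.0)]  dist 66
[0.0, 0.0, 7.8, 0, 0, np.float64(-0.0)]  dist 78
push
[3.6, -0.0, -0.0, 0, 0, np.float64(-0.0)]  dist 36
[7.6, -0.0, -0.0, 0, 0, np.float64(-0.0)]  dist 76
[11.6, -0.0, -0.0, 0, 0, np.float64(-0.0)]  dist 116
[13.6, -0.1, -0.0, 0, 0, np.float64(-0.0)]  dist 136
[619.7542471726931, -86.84207925682418, 86.90000000000003, 86.52197071199107]
```

Request:
send_rows([
  [[0,0,0,0,0,0],[0,0,0,0,0,0],[0,0,0,0,0,0],[0,0,0,0,0,0],[0,0,-4,0,0,0],[0,0,-8.5,0,0,0],[0,0,-8.5,0,0,0],[0,0,-8.5,0,0,0]],
], grip=0)

```text
clock: 6.8
eef_pos: [616.8, -156.9, 166.0]
tool_rot: [3.139, 0.0, 1.51]
force: [-0.2, 0.3, -0.8]
width: 85.6
gripper_force: 0.0
```

Run:
```python
from h import *
chk()
d=ctrl.get_image("scene")
u=proj(d,[(616,-157,40)])[0].astype(int)
a=d["pixels"][u[1]-75:u[1]+75,u[0]-100:u[0]+100,::-1]
cv2.imwrite("pics/s3.png",cv2.resize(a,None,fx=4,fy=4,interpolation=cv2.INTER_CUBIC))
```

```text
t6.8 pos [ 616.8 -156.9  166. ] rpy [179.9   0.   86.5] F [-0.2  0.3 -0.8] w 85.6 gf 0.0 cmd [619.8 -86.8  86.9  86.5]
```

View pics/s3.png

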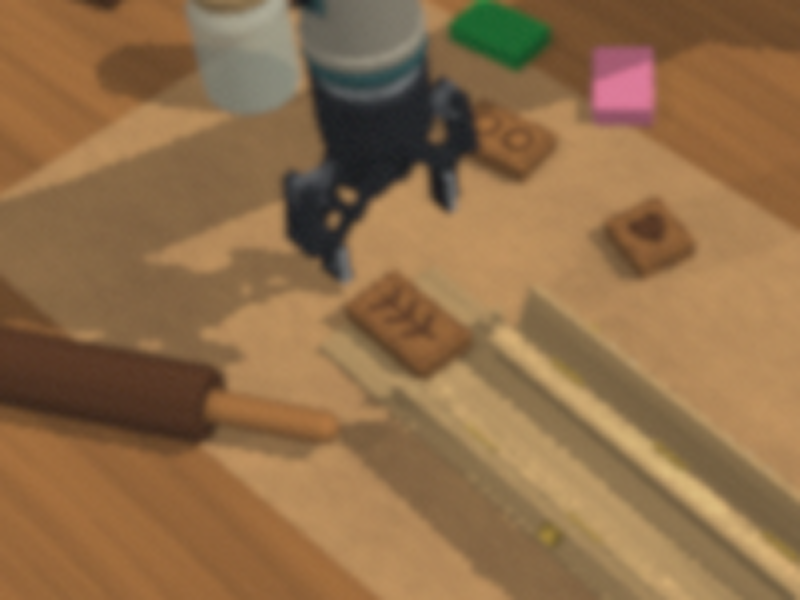

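The crop shows the leaf mould lying on the landing board at (408,322), lined up with the groove and with its front end between the cheeks. I'll push it in.

Request:
send_rows([
  [[-3,0,0,0,0,0],[-6.6,0,0,0,0,0],[-6.6,0,0,0,0,0],[-6.6,0,3,0,0,0],[-6.6,0,6,0,0,0],[-6.6,0,7.8,0,0,0],[-6.6,0,7.8,0,0,0],[-6.6,0,7.8,0,0,0],[-6.6,0,7.8,0,0,0]],
], grip=255)

```text
clock: 7.75
eef_pos: [613.0, -223.3, 88.1]
tool_rot: [3.14, 0.001, 1.51]
force: [-0.0, 0.2, 0.2]
width: -0.3
gripper_force: 0.0
```

Request:
send_rows([
  [[1,0,0,0,0,0],[2,0,0,0,0,0],[3,0,0,0,0,0],[4,0,0,0,0,0],[5,0,0,0,0,0],[6,0,0,0,0,0],[7,0,0,0,0,0],[8,0,0,0,0,0],[9,0,0,0,0,0],[10,0,0,0,0,0]],
])

```text
clock: 8.75
eef_pos: [618.4, -122.1, 86.8]
tool_rot: [-3.141, 0.0, 1.51]
force: [-0.5, -0.6, 0.0]
width: 0.4
gripper_force: 0.3
```

Run:
```python
from h import *
json.dump([*case(0,-176),86.9,86.5],open('cmd.json','w'))
chk()
d=ctrl.get_image("scene")
u=proj(d,[(625,-107,40)])[0].astype(int)
a=d["pixels"][u[1]-75:u[1]+75,u[0]-100:u[0]+100,::-1]
cv2.imwrite("pics/s4.png",cv2.resize(a,None,fx=4,fy=4,interpolation=cv2.INTER_CUBIC))
```

```text
t8.8 pos [ 618.4 -122.1   86.8] rpy [-180.     0.    86.5] F [-0.5 -0.6  0. ] w 0.4 gf 0.3 cmd [ 618.2 -122.7   86.9   86.5]
```

View pics/s4.png

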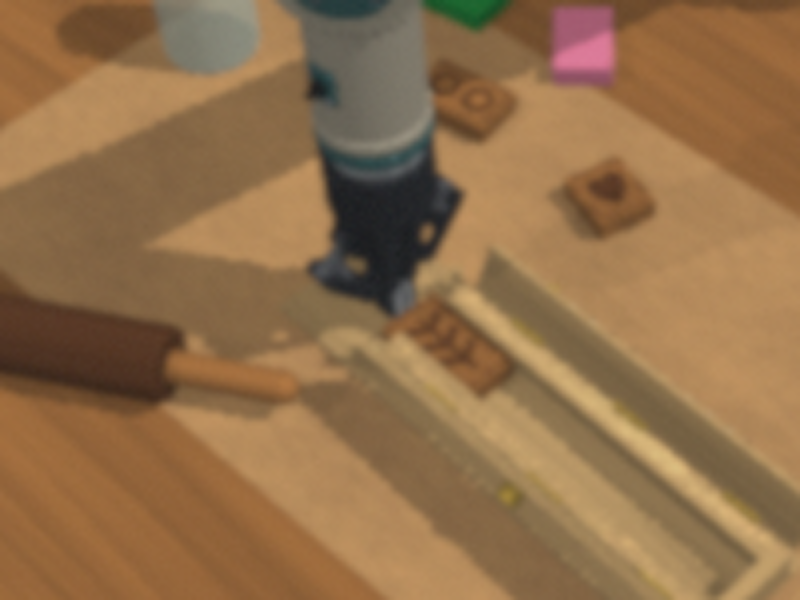

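The crop shows the leaf mould inside the groove, under the lips, with the fingertips behind it at (400,300). The push force is low, so I'll carry on to the end wall.

Request:
send_rows([
  [[1.2,0,0,0,0,0],[2.4,0,0,0,0,0],[3.6,0,0,0,0,0],[4.8,0,0,0,0,0],[6,0,0,0,0,0],[7.2,0,0,0,0,0],[8.4,0,0,0,0,0],[9.6,0,0,0,0,0],[10.8,0,0,0,0,0],[12,0,0,0,0,0]],
])

```text
clock: 9.8
eef_pos: [625.7, -2.1, 86.9]
tool_rot: [-3.142, -0.0, 1.51]
force: [0.1, -1.6, 1.0]
width: 0.0
gripper_force: 0.3
```

Request:
send_rows([
  [[1,0,0,0,0,0],[2,0,0,0,0,0],[3,0,0,0,0,0],[4,0,0,0,0,0],[5,0,0,0,0,0],[6,0,0,0,0,0],[7,0,0,0,0,0],[8,0,0,0,0,0],[9,0,0,0,0,0],[9,0,0,0,0,0]],
])

```text
clock: 10.8
eef_pos: [631.2, 89.3, 86.6]
tool_rot: [-3.141, -0.002, 1.513]
force: [-0.9, -0.0, -1.0]
width: 0.2
gripper_force: 0.0
```

Request:
send_rows([
  [[0.3,0,0,0,0,0],[0.6,0,0,0,0,0],[0.9,0,0,0,0,0],[1.1,0,0,0,0,0],[1.3,0,0,0,0,0],[1.3,0,0,0,0,0]],
])

```text
clock: 11.4
eef_pos: [632.0, 100.0, 86.9]
tool_rot: [-3.142, -0.0, 1.51]
force: [0.1, 0.6, -0.1]
width: 0.2
gripper_force: 0.0
```

Request:
send_rows([
  [[0.2,0,0,0,0,0],[0.3,0,0,0,0,0],[0.4,0,0,0,0,0],[0.4,0,0,0,0,0]],
])

```text
clock: 11.8
eef_pos: [632.2, 104.0, 86.9]
tool_rot: [-3.142, -0.0, 1.51]
force: [-0.0, 0.6, 1.6]
width: -0.1
gripper_force: 0.0
```

Request:
send_rows([
  [[0.2,0,0,0,0,0],[0.3,0,0,0,0,0],[0.3,0,0,0,0,0]],
])

```text
clock: 12.1
eef_pos: [632.3, 106.0, 86.9]
tool_rot: [-3.142, 0.001, 1.509]
force: [0.3, -2.5, 0.6]
width: 0.0
gripper_force: 1.2
```

Request:
send_rows([
  [[0.1,0,0,0,0,0],[0.2,0,0,0,0,0],[0.3,0,0,0,0,0],[0.3,0,0,0,0,0]],
])

```text
clock: 12.5
eef_pos: [632.2, 106.4, 86.9]
tool_rot: [-3.141, 0.005, 1.508]
force: [-1.3, -7.4, 0.3]
width: 0.1
gripper_force: 3.7
```

Request:
send_rows([
  [[-1,0,0,0,0,0],[-1,0,-3,0,0,0],[-1,0,-7,0,0,0],[-4,0,-11,0,0,0],[-8,0,-11,0,0,0],[-12,0,-11,0,0,0],[-16,0,-11,0,0,0],[-20,0,-11,0,0,0],[-20,0,-11,0,0,0],[-20,0,-11,0,0,0]],
], grip=0)

```text
clock: 13.5
eef_pos: [620.5, -90.7, 197.1]
tool_rot: [3.141, -0.002, 1.507]
force: [0.8, 0.8, 0.4]
width: 85.5
gripper_force: 0.0
```

Run:
```python
from h import *
s=ctrl.read_state(); json.dump([*s["eef_pos"].tolist(),float(np.degrees(s["tool_rot"][2]))],open('cmd.json','w')); chk()
d=ctrl.get_image("top"); d2=ctrl.get_image("scene")
for m in moulds(d): print(m)
a=d["pixels"][125:290,165:365,::-1]
b=d2["pixels"][150:315,190:390,::-1]
cv2.imwrite("pics/c2.png",cv2.resize(np.hstack([a,b]),None,fx=2,fy=2,interpolation=cv2.INTER_CUBIC))
```

```text
t13.5 pos [620.5 -90.7 197.1] rpy [ 1.80e+02 -1.00e-01  8.64e+01] F [0.8 0.8 0.4] w 85.5 gf 0.0 cmd [620.5 -90.7 197.1  86.4]
(428.7, -241.7, 53, 80, -82.1)
(428.1, -84.1, 53, 57, 72.6)
(486.8, 161.0, 94, 95, -88.7)
```

View pics/c2.png

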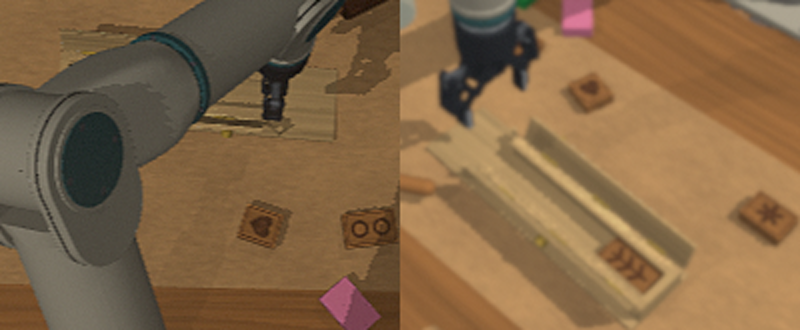

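The left half (top view) shows the heart and rings still in place, though the arm hides the star. The right half (scene view) shows the leaf mould seated at the closed end, at crop (632,262).

Run:
```python
from h import *
plan([(428.5,-241.4,170,98)]); plan([(428.5,-241.4,74,98)]); plan([(428.5,-241.4,180,98)]); plan([(*case(0,-210),180,86.8)]);plan([(*case(0,-210),81,86.8)])
```

```text
[-16.3, -18.2, 2.7, 0, 0, np.float64(-0.2)]  dist 246
[0.0, 0.0, 9.6, 0, 0, np.float64(-0.0)]  dist 96
[0.0, 0.0, -10.6, 0, 0, np.float64(-0.0)]  dist 106
[5.9, 19.8, 0.0, 0, 0, np.float64(0.19)]  dist 207
[-0.0, -0.0, 9.9, 0, 0, np.float64(0.0)]  dist 99
```

Request:
send_rows([
  [[-4,-4.5,0.5,0,0,-0.05],[-8,-9,1,0,0,-0.1],[-12,-13.5,2,0,0,-0.15],[-16.3,-18.2,2.7,0,0,-0.2],[-16.3,-18.2,2.7,0,0,-0.2],[-16.3,-18.2,2.7,0,0,-0.2],[-16.3,-18.2,2.7,0,0,-0.2],[-16.3,-18.2,2.7,0,0,-0.2],[-16.3,-18.2,2.7,0,0,-0.2],[-16.3,-18.2,2.7,0,0,-0.2]],
])

```text
clock: 14.6
eef_pos: [430.0, -240.3, 169.8]
tool_rot: [3.141, -0.0, 1.713]
force: [0.4, 0.6, 0.9]
width: 85.6
gripper_force: 0.0
```

Request:
send_rows([
  [[0,0,4,0,0,0],[0,0,7,0,0,0],[0,0,9,0,0,0],[0,0,9.6,0,0,0],[0,0,9.6,0,0,0],[0,0,9.6,0,0,0]],
])

```text
clock: 15.2
eef_pos: [429.3, -241.7, 74.6]
tool_rot: [3.141, 0.001, 1.71]
force: [0.4, -1.1, 0.4]
width: 85.3
gripper_force: 0.0
```

Request:
send_rows([
  [[0,0,0,0,0,0],[0,0,0,0,0,0],[0,0,0,0,0,0],[0,0,0,0,0,0],[0,0,0,0,0,0],[0,0,0,0,0,0],[0,0,0,0,0,0],[0,0,0,0,0,0]],
], grip=255)

```text
clock: 16.0
eef_pos: [429.2, -241.6, 74.9]
tool_rot: [3.14, 0.0, 1.71]
force: [-0.6, 0.7, 7.0]
width: 48.6
gripper_force: 62.1
```

Request:
send_rows([
  [[0,0,-3,0,0,0],[0,0,-7,0,0,0],[0,0,-10.6,0,0,0],[0,0,-10.6,0,0,0],[0,0,-10.6,0,0,0]],
])

```text
clock: 16.5
eef_pos: [429.3, -241.2, 180.7]
tool_rot: [3.14, 0.001, 1.711]
force: [-0.3, -0.3, -1.4]
width: 48.5
gripper_force: 62.6
```

Request:
send_rows([
  [[1.2,4,0,0,0,0.04],[2.4,8,0,0,0,0.08],[3.6,12,0,0,0,0.12],[4.8,16,0,0,0,0.16],[5.9,19.8,0,0,0,0.19],[5.9,19.8,0,0,0,0.19],[5.9,19.8,0,0,0,0.19],[5.9,19.8,0,0,0,0.19],[5.9,19.8,0,0,0,0.19]],
])

```text
clock: 17.4
eef_pos: [615.3, -156.8, 179.5]
tool_rot: [-3.14, -0.0, 1.517]
force: [0.1, 0.5, -0.2]
width: 48.8
gripper_force: 62.5
```

Request:
send_rows([
  [[0,0,3.5,0,0,0],[0,0,7,0,0,0],[0,0,9,0,0,0],[0,0,9.9,0,0,0],[0,0,9.9,0,0,0],[0,0,9.9,0,0,0],[0,0,9.9,0,0,0]],
])

```text
clock: 18.1
eef_pos: [616.8, -156.2, 81.6]
tool_rot: [3.141, 0.0, 1.519]
force: [-0.2, 0.1, -0.9]
width: 48.5
gripper_force: 64.5
```

Request:
send_rows([
  [[0,0,0,0,0,0],[0,0,0,0,0,0],[0,0,0,0,0,0],[0,0,0,0,0,0],[0,0,-4,0,0,0],[0,0,-8.5,0,0,0],[0,0,-8.5,0,0,0],[0,0,-8.5,0,0,0]],
], grip=0)

```text
clock: 18.9
eef_pos: [617.3, -155.7, 167.0]
tool_rot: [3.139, 0.0, 1.52]
force: [-0.5, 1.1, -0.4]
width: 85.4
gripper_force: 0.0
```

Request:
send_rows([
  [[-3,0,0,0,0,0],[-6.2,0,0,0,0,0],[-6.2,0,0,0,0,0],[-6.2,0,3,0,0,0],[-6.2,0,6,0,0,0],[-6.2,0,7.8,0,0,0],[-6.2,0,7.8,0,0,0],[-6.2,0,7.8,0,0,0],[-6.2,0,7.8,0,0,0]],
], grip=255)

```text
clock: 19.8
eef_pos: [614.2, -218.1, 89.1]
tool_rot: [3.14, 0.001, 1.52]
force: [-0.4, -0.7, 1.3]
width: 0.1
gripper_force: 0.0
```

Request:
send_rows([
  [[1,0,0,0,0,0],[2,0,0,0,0,0],[3,0,0,0,0,0],[4,0,0,0,0,0],[5,0,0,0,0,0],[6,0,0,0,0,0],[7,0,0,0,0,0],[8,0,0,0,0,0],[9,0,0,0,0,0],[10,0,0,0,0,0]],
])

```text
clock: 20.8
eef_pos: [618.7, -116.9, 87.9]
tool_rot: [-3.141, -0.0, 1.52]
force: [0.5, -0.9, 0.5]
width: -0.1
gripper_force: 0.1
```

Run:
```python
from h import *
d=ctrl.get_image("scene")
u=proj(d,[(625,-107,40)])[0].astype(int)
a=d["pixels"][u[1]-75:u[1]+75,u[0]-100:u[0]+100,::-1]
cv2.imwrite("pics/s5.png",cv2.resize(a,None,fx=4,fy=4,interpolation=cv2.INTER_CUBIC))
```

View pics/s5.png

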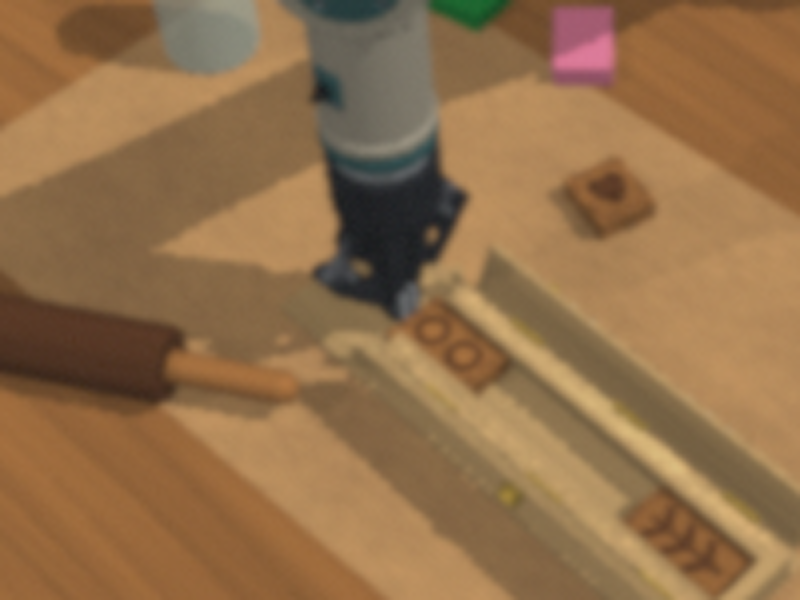

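The crop shows the rings mould in the groove at (455,345) with the fingertips behind it, and the leaf mould seated at (690,540).

Request:
send_rows([
  [[1.2,0,0,0,0,0],[2.4,0,0,0,0,0],[3.6,0,0,0,0,0],[4.8,0,0,0,0,0],[6,0,0,0,0,0],[7.2,0,0,0,0,0],[8.4,0,0,0,0,0],[9.6,0,0,0,0,0],[10.8,0,0,0,0,0],[12,0,0,0,0,0]],
])

```text
clock: 21.85
eef_pos: [624.8, 3.1, 87.9]
tool_rot: [-3.142, -0.0, 1.52]
force: [0.2, 0.1, -0.1]
width: -0.1
gripper_force: 0.1
```

Request:
send_rows([
  [[0.6,0,0,0,0,0],[1.1,0,0,0,0,0],[1.5,0,0,0,0,0],[1.8,0,0,0,0,0],[2.1,0,0,0,0,0],[2.3,0,0,0,0,0],[2.5,0,0,0,0,0],[2.7,0,0,0,0,0],[2.7,0,0,0,0,0]],
])

```text
clock: 22.75
eef_pos: [626.1, 29.5, 87.8]
tool_rot: [-3.141, -0.0, 1.52]
force: [-0.7, 0.3, 0.2]
width: 0.0
gripper_force: 0.0
```

Request:
send_rows([
  [[0.1,0,0,0,0,0],[0.2,0,0,0,0,0],[0.3,0,0,0,0,0],[0.3,0,0,0,0,0]],
])

```text
clock: 23.15
eef_pos: [626.1, 30.3, 88.0]
tool_rot: [3.141, 0.003, 1.519]
force: [-1.7, -5.3, -0.1]
width: 0.0
gripper_force: 2.6
```

Request:
send_rows([
  [[-1,0,0,0,0,0],[-1,0,-3,0,0,0],[-1,0,-7,0,0,0],[-1,0,-11,0,0,0],[-1,0,-11,0,0,0],[-1,0,-11,0,0,0]],
], grip=0)

```text
clock: 23.75
eef_pos: [626.3, 22.8, 198.8]
tool_rot: [3.14, -0.002, 1.52]
force: [-0.5, 1.0, -0.9]
width: 84.3
gripper_force: 0.0
```

Run:
```python
from h import *
s=ctrl.read_state(); json.dump([*s["eef_pos"].tolist(),float(np.degrees(s["tool_rot"][2]))],open('cmd.json','w')); chk()
d=ctrl.get_image("scene"); t=ctrl.get_image("top")
for p in((441,247,20),(428,-84,20)):
    u,v=proj(d,[p])[0].astype(int); print(u,v)
    for thr in (150,):
        m=moulds(d,18,(v-25,v+25,u-25,u+25)); print(m)
print(moulds(t))
h=cv2.cvtColor(d["pixels"],cv2.COLOR_RGB2HSV); u,v=proj(d,[(441,247,20)])[0].astype(int); print(h[v,u-24:u+26:2].tolist())
```

```text
t23.8 pos [626.3  22.8 198.8] rpy [ 1.799e+02 -1.000e-01  8.710e+01] F [-0.5  1.  -0.9] w 84.3 gf 0.0 cmd [626.3  22.8 198.8  87.1]
373 255
[]
285 193
[(465.7, -93.0, 92, 141, 43.1)]
[(428.0, -84.0, 54, 57, 73.9), (452.3, 305.3, 113, 161, 3.8)]
[[16, 125, 176], [16, 125, 180], [15, 122, 176], [16, 123, 157], [16, 125, 133], [15, 131, 125], [14, 152, 138], [14, 156, 149], [14, 158, 153], [14, 153, 140], [13, 149, 116], [13, 144, 113], [11, 147, 99], [12, 147, 99], [12, 145, 104], [14, 154, 129], [14, 152, 138], [14, 146, 140], [15, 134, 158], [16, 128, 179], [16, 126, 188], [16, 127, 187], [16, 126, 182], [16, 128, 184], [16, 127, 189]]
```

Run:
```python
from h import *
plan([(441,246.6,170,87.9)]); plan([(441,246.6,74.5,87.9)]); plan([(441,246.6,185,87.9)]); plan([(530,20,185,87.4)]); plan([(*case(0,-210),185,86.8)]);plan([(*case(0,-210),81,86.8)])
```

```text
[21.4, -19.6, 2.9, 0, 0, np.float64(-0.01)]  dist 292
[0.0, -0.0, 9.5, 0, 0, np.float64(-0.0)]  dist 95
[0.0, -0.0, -11.0, 0, 0, np.float64(-0.0)]  dist 110
[-22.3, 9.8, -0.0, 0, 0, np.float64(0.01)]  dist 244
[-17.2, 9.5, -0.0, 0, 0, np.float64(0.01)]  dist 196
[0.0, -0.0, 10.4, 0, 0, np.float64(-0.0)]  dist 104
```

Request:
send_rows([
  [[4,-3.7,0.5,0,0,0],[8,-7.3,1,0,0,0],[12,-11,1.6,0,0,0],[16,-14.7,2.2,0,0,0],[20,-18.3,2.7,0,0,-0.01],[21.4,-19.6,2.9,0,0,-0.01],[21.4,-19.6,2.9,0,0,-0.01],[21.4,-19.6,2.9,0,0,-0.01],[21.4,-19.6,2.9,0,0,-0.01]],
])

```text
clock: 24.75
eef_pos: [441.7, 244.7, 168.6]
tool_rot: [3.141, 0.001, 1.528]
force: [0.1, -0.1, 0.9]
width: 85.3
gripper_force: 0.0
```

Request:
send_rows([
  [[0,0,4,0,0,0],[0,0,7,0,0,0],[0,0,9,0,0,0],[0,0,9.5,0,0,0],[0,0,9.5,0,0,0],[0,0,9.5,0,0,0]],
])

```text
clock: 25.35
eef_pos: [442.1, 245.1, 74.7]
tool_rot: [3.14, -0.0, 1.528]
force: [-0.2, -0.5, 0.7]
width: 85.8
gripper_force: 0.0
```

Request:
send_rows([
  [[0,0,0,0,0,0],[0,0,0,0,0,0],[0,0,0,0,0,0],[0,0,0,0,0,0],[0,0,0,0,0,0],[0,0,0,0,0,0],[0,0,0,0,0,0],[0,0,0,0,0,0]],
], grip=255)

```text
clock: 26.15
eef_pos: [441.3, 246.1, 74.9]
tool_rot: [3.14, -0.001, 1.53]
force: [-1.0, 0.2, 6.9]
width: 48.5
gripper_force: 62.3
```

Request:
send_rows([
  [[0,0,-3,0,0,0],[0,0,-7,0,0,0],[0,0,-11,0,0,0],[0,0,-11,0,0,0],[0,0,-11,0,0,0]],
])

```text
clock: 26.65
eef_pos: [440.9, 246.5, 184.7]
tool_rot: [3.14, -0.002, 1.531]
force: [-0.2, 0.3, -0.6]
width: 48.8
gripper_force: 62.7
```

Request:
send_rows([
  [[-4,1.8,0,0,0,0],[-8,3.5,0,0,0,0],[-12,5.3,0,0,0,0],[-16,7,0,0,0,0],[-20,8.8,0,0,0,0.01],[-22.3,9.8,0,0,0,0.01],[-22.3,9.8,0,0,0,0.01],[-22.3,9.8,0,0,0,0.01]],
])

```text
clock: 27.45
eef_pos: [528.9, 18.9, 182.7]
tool_rot: [-3.139, -0.001, 1.518]
force: [0.3, 0.5, -1.2]
width: 48.6
gripper_force: 62.6
```

Request:
send_rows([
  [[-4,2.2,0,0,0,0],[-8,4.4,0,0,0,0],[-12,6.6,0,0,0,0],[-16,8.8,0,0,0,0.01],[-17.2,9.5,0,0,0,0.01],[-17.2,9.5,0,0,0,0.01],[-17.2,9.5,0,0,0,0.01],[-17.2,9.5,0,0,0,0.01],[-17.2,9.5,0,0,0,0.01]],
])

```text
clock: 28.35
eef_pos: [615.6, -155.2, 183.6]
tool_rot: [-3.141, -0.002, 1.512]
force: [-0.1, -0.3, -0.4]
width: 48.2
gripper_force: 62.5
```

Request:
send_rows([
  [[0,0,3.5,0,0,0],[0,0,7,0,0,0],[0,0,9.4,0,0,0],[0,0,10.4,0,0,0],[0,0,10.4,0,0,0],[0,0,10.4,0,0,0],[0,0,10.4,0,0,0]],
])

```text
clock: 29.05
eef_pos: [616.2, -157.1, 80.4]
tool_rot: [3.141, -0.0, 1.511]
force: [0.1, 0.1, -1.1]
width: 48.6
gripper_force: 64.4
```

Request:
send_rows([
  [[0,0,0,0,0,0],[0,0,0,0,0,0],[0,0,0,0,0,0],[0,0,0,0,0,0],[0,0,-4,0,0,0],[0,0,-8.5,0,0,0],[0,0,-8.5,0,0,0],[0,0,-8.5,0,0,0]],
], grip=0)

```text
clock: 29.85
eef_pos: [616.4, -157.8, 166.0]
tool_rot: [3.139, 0.0, 1.51]
force: [0.2, 0.4, 0.1]
width: 85.4
gripper_force: 0.0
```

Request:
send_rows([
  [[-3,0,0,0,0,0],[-5.8,0,0,0,0,0],[-5.8,0,0,0,0,0],[-5.8,0,3,0,0,0],[-5.8,0,6,0,0,0],[-5.8,0,7.8,0,0,0],[-5.8,0,7.8,0,0,0],[-5.8,0,7.8,0,0,0],[-5.8,0,7.8,0,0,0]],
], grip=255)

```text
clock: 30.75
eef_pos: [613.0, -216.0, 88.1]
tool_rot: [3.14, 0.001, 1.51]
force: [-0.6, -0.6, 0.5]
width: 0.4
gripper_force: 0.0
```

Request:
send_rows([
  [[1,0,0,0,0,0],[2,0,0,0,0,0],[3,0,0,0,0,0],[4,0,0,0,0,0],[5,0,0,0,0,0],[6,0,0,0,0,0],[7,0,0,0,0,0],[8,0,0,0,0,0],[9,0,0,0,0,0],[10,0,0,0,0,0]],
])

```text
clock: 31.75
eef_pos: [618.4, -114.9, 86.9]
tool_rot: [-3.142, -0.0, 1.51]
force: [-0.2, 0.1, 0.2]
width: 0.2
gripper_force: 0.2
```

Run:
```python
from h import *
chk(); d=ctrl.get_image("scene")
u=proj(d,[(625,-60,40)])[0].astype(int)
a=d["pixels"][u[1]-75:u[1]+75,u[0]-100:u[0]+100,::-1]
cv2.imwrite("pics/s6.png",cv2.resize(a,None,fx=3,fy=3,interpolation=cv2.INTER_CUBIC))
```

```text
t31.8 pos [ 618.4 -114.9   86.9] rpy [-180.    -0.    86.5] F [-0.2  0.1  0.2] w 0.2 gf 0.2 cmd [ 616.5 -156.9   80.8   86.5]
```

View pics/s6.png

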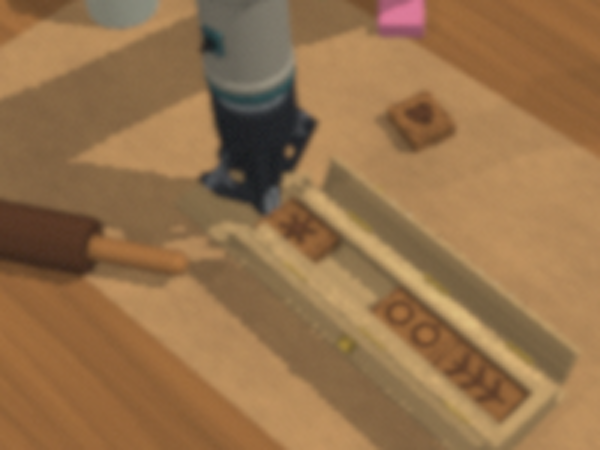

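The crop shows the star mould in the groove at (305,228), with the rings and leaf seated against each other at (450,350). The heart is still at (420,120).

Request:
send_rows([
  [[1,0,0,0,0,0],[2,0,0,0,0,0],[3,0,0,0,0,0],[4,0,0,0,0,0],[5,0,0,0,0,0],[6,0,0,0,0,0],[7,0,0,0,0,0],[7.4,0,0,0,0,0],[7.6,0,0,0,0,0],[7.8,0,0,0,0,0]],
])

```text
clock: 32.8
eef_pos: [623.1, -38.1, 86.9]
tool_rot: [-3.141, 0.0, 1.509]
force: [1.2, -0.5, 0.6]
width: 0.1
gripper_force: 0.1
```

Request:
send_rows([
  [[0.1,0,0,0,0,0],[0.2,0,0,0,0,0],[0.3,0,0,0,0,0],[0.4,0,0,0,0,0],[0.4,0,0,0,0,0]],
])

```text
clock: 33.3
eef_pos: [623.2, -35.6, 87.0]
tool_rot: [3.141, 0.003, 1.509]
force: [-1.6, -4.3, -0.1]
width: 0.3
gripper_force: 2.4
```

Request:
send_rows([
  [[-1,0,0,0,0,0],[-1,0,-3,0,0,0],[-1,0,-7,0,0,0],[-1,0,-11,0,0,0],[-1,0,-11,0,0,0],[-1,0,-11,0,0,0],[-1,0,-11,0,0,0]],
], grip=0)

```text
clock: 34.0
eef_pos: [622.2, -43.1, 195.9]
tool_rot: [-3.14, -0.002, 1.51]
force: [-0.2, 0.1, -0.1]
width: 85.2
gripper_force: 0.0
```

Run:
```python
from h import *
s=ctrl.read_state(); json.dump([*s["eef_pos"].tolist(),float(np.degrees(s["tool_rot"][2]))],open('cmd.json','w')); chk()
t=ctrl.get_image("top"); print(moulds(t))
x,y,a=428,-83.8,73
plan([(x,y,170,a)]); plan([(x,y,74.5,a)]); plan([(x,y,185,a)]); plan([(*case(0,-210),185,86.8)]);plan([(*case(0,-210),81,86.8)])
```

```text
t34.0 pos [622.2 -43.1 195.9] rpy [-1.799e+02 -1.000e-01  8.650e+01] F [-0.2  0.1 -0.1] w 85.2 gf 0.0 cmd [622.2 -43.1 195.9  86.5]
[(428.3, -84.1, 53, 58, 72.3), (481.0, 214.2, 100, 104, 1.3)]
[-5.2, -19.1, 2.6, 0, 0, np.float64(0.24)]  dist 200
[-0.0, -0.0, 9.5, 0, 0, np.float64(-0.0)]  dist 95
[-0.0, -0.0, -11.0, 0, 0, np.float64(-0.0)]  dist 110
[-1.4, 20.1, -0.0, 0, 0, np.float64(-0.24)]  dist 201
[-0.0, 0.0, 10.4, 0, 0, np.float64(-0.0)]  dist 104
```

Request:
send_rows([
  [[-1.1,-4,0.5,0,0,0.05],[-2.2,-8,1,0,0,0.1],[-3.3,-12,1.6,0,0,0.15],[-4.4,-16,2.2,0,0,0.2],[-5.2,-19.1,2.6,0,0,0.24],[-5.2,-19.1,2.6,0,0,0.24],[-5.2,-19.1,2.6,0,0,0.24],[-5.2,-19.1,2.6,0,0,0.24],[-5.2,-19.1,2.6,0,0,0.24]],
])

```text
clock: 34.95
eef_pos: [430.2, -84.0, 170.7]
tool_rot: [3.141, 0.0, 1.271]
force: [-0.1, 0.6, -0.1]
width: 85.5
gripper_force: 0.0
```

Request:
send_rows([
  [[0,0,4,0,0,0],[0,0,7,0,0,0],[0,0,9,0,0,0],[0,0,9.5,0,0,0],[0,0,9.5,0,0,0],[0,0,9.5,0,0,0]],
])

```text
clock: 35.55
eef_pos: [430.8, -85.2, 77.4]
tool_rot: [3.141, 0.002, 1.27]
force: [-0.5, 1.4, -0.1]
width: 85.2
gripper_force: 0.0
```

Request:
send_rows([
  [[0,0,0,0,0,0],[0,0,0,0,0,0],[0,0,0,0,0,0],[0,0,0,0,0,0],[0,0,0,0,0,0],[0,0,0,0,0,0],[0,0,0,0,0,0],[0,0,0,0,0,0]],
], grip=255)

```text
clock: 36.35
eef_pos: [430.3, -84.3, 77.7]
tool_rot: [-3.141, -0.0, 1.27]
force: [-0.5, 0.7, 7.2]
width: 48.9
gripper_force: 61.7
```

Request:
send_rows([
  [[0,0,-3,0,0,0],[0,0,-7,0,0,0],[0,0,-11,0,0,0],[0,0,-11,0,0,0],[0,0,-11,0,0,0]],
])

```text
clock: 36.85
eef_pos: [430.6, -83.7, 187.5]
tool_rot: [3.141, -0.0, 1.271]
force: [-0.5, -0.6, -0.2]
width: 48.2
gripper_force: 62.9
```

Request:
send_rows([
  [[-0.3,4,0,0,0,-0.05],[-0.6,8,0,0,0,-0.1],[-0.9,12,0,0,0,-0.15],[-1.2,16,0,0,0,-0.2],[-1.4,19.9,0,0,0,-0.24],[-1.4,19.9,0,0,0,-0.24],[-1.4,19.9,0,0,0,-0.24],[-1.4,19.9,0,0,0,-0.24],[-1.4,19.9,0,0,0,-0.24]],
])

```text
clock: 37.75
eef_pos: [614.8, -156.1, 185.8]
tool_rot: [-3.138, -0.001, 1.509]
force: [0.1, 0.4, -0.0]
width: 48.5
gripper_force: 62.9
```

Request:
send_rows([
  [[0,0,3.5,0,0,0],[0,0,7,0,0,0],[0,0,9.4,0,0,0],[0,0,10.2,0,0,0],[0,0,10.2,0,0,0],[0,0,10.2,0,0,0],[0,0,10.2,0,0,0]],
])

```text
clock: 38.45
eef_pos: [616.0, -156.6, 85.1]
tool_rot: [-3.141, -0.0, 1.51]
force: [0.0, 0.2, 0.1]
width: 48.6
gripper_force: 62.8
```

Request:
send_rows([
  [[0,0,0.1,0,0,0],[0,0,0.1,0,0,0]],
])

```text
clock: 38.65
eef_pos: [616.1, -156.6, 83.8]
tool_rot: [-3.14, -0.0, 1.51]
force: [0.2, 1.2, 1.6]
width: 47.9
gripper_force: 63.0
```

Request:
send_rows([
  [[0,0,0,0,0,0],[0,0,0,0,0,0],[0,0,0,0,0,0],[0,0,0,0,0,0],[0,0,-4,0,0,0],[0,0,-8.2,0,0,0],[0,0,-8.2,0,0,0],[0,0,-8.2,0,0,0]],
], grip=0)

```text
clock: 39.45
eef_pos: [616.5, -156.7, 166.4]
tool_rot: [3.141, -0.0, 1.51]
force: [-0.4, 0.2, -0.5]
width: 85.9
gripper_force: 0.0
```

Request:
send_rows([
  [[-3,0,0,0,0,0],[-5.3,0,0,0,0,0],[-5.3,0,0,0,0,0],[-5.3,0,3,0,0,0],[-5.3,0,6,0,0,0],[-5.3,0,7.9,0,0,0],[-5.3,0,7.9,0,0,0],[-5.3,0,7.9,0,0,0],[-5.3,0,7.9,0,0,0]],
], grip=255)

```text
clock: 40.35
eef_pos: [613.4, -210.1, 87.6]
tool_rot: [-3.142, 0.001, 1.51]
force: [0.0, 0.2, 0.4]
width: -0.2
gripper_force: 0.0
```

Request:
send_rows([
  [[1,0,0,0,0,0],[2,0,0,0,0,0],[3,0,0,0,0,0],[4,0,0,0,0,0],[5,0,0,0,0,0],[6,0,0,0,0,0],[7,0,0,0,0,0],[8,0,0,0,0,0],[9,0,0,0,0,0],[10,0,0,0,0,0]],
])

```text
clock: 41.35
eef_pos: [618.8, -109.0, 86.4]
tool_rot: [-3.14, -0.0, 1.51]
force: [-0.5, -0.2, 0.3]
width: 0.3
gripper_force: 0.2
```

Request:
send_rows([
  [[0.5,0,0,0,0,0],[1,0,0,0,0,0],[1.3,0,0,0,0,0],[1.5,0,0,0,0,0],[1.6,0,0,0,0,0],[1.7,0,0,0,0,0],[1.8,0,0,0,0,0],[1.9,0,0,0,0,0],[1.9,0,0,0,0,0]],
])

```text
clock: 42.25
eef_pos: [619.9, -91.6, 86.5]
tool_rot: [-3.14, 0.001, 1.509]
force: [-0.5, -0.5, -0.3]
width: -0.2
gripper_force: 1.0
```

Run:
```python
from h import *
chk(); d=ctrl.get_image("scene")
u=proj(d,[(625,-30,40)])[0].astype(int)
a=d["pixels"][u[1]-75:u[1]+75,u[0]-100:u[0]+100,::-1]
cv2.imwrite("pics/s7.png",cv2.resize(a,None,fx=3,fy=3,interpolation=cv2.INTER_CUBIC))
```

```text
t42.2 pos [619.9 -91.6  86.5] rpy [-1.799e+02  1.000e-01  8.650e+01] F [-0.5 -0.5 -0.3] w -0.2 gf 1.0 cmd [ 616.2 -156.3   80.9   86.5]
```

View pics/s7.png

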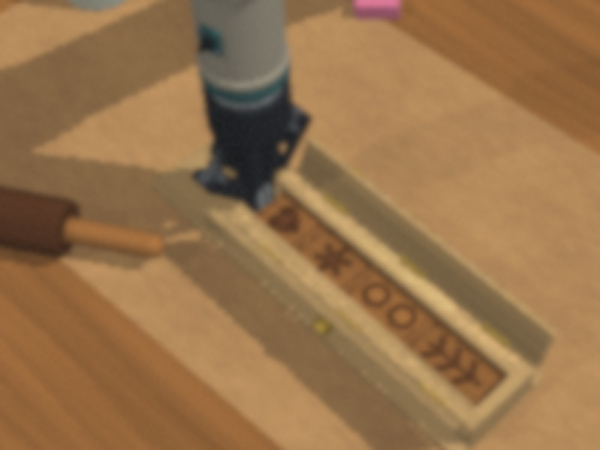

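The crop shows all four moulds in the groove in order (heart, star, rings, leaf) from (285,215) to (455,360), with the fingertips behind the heart. One firm last nudge, then the lids.

Request:
send_rows([
  [[0.1,0,0,0,0,0],[0.2,0,0,0,0,0],[0.3,0,0,0,0,0],[0.3,0,0,0,0,0]],
])

```text
clock: 42.7
eef_pos: [619.9, -91.2, 86.8]
tool_rot: [-3.141, 0.005, 1.508]
force: [-0.6, -7.8, -1.6]
width: 0.1
gripper_force: 3.8
```

Request:
send_rows([
  [[-1,0,0,0,0,0],[-1,0,-3,0,0,0],[-1,0,-7,0,0,0],[-1,0,-11,0,0,0],[-1,0,-11,0,0,0],[-1,0,-11,0,0,0],[-1,0,-11,0,0,0]],
])

```text
clock: 43.4
eef_pos: [619.1, -96.8, 195.4]
tool_rot: [-3.138, -0.002, 1.51]
force: [-0.1, -0.8, -0.1]
width: 0.2
gripper_force: 0.0
```

```bash
cat >> h.py <<'E'
def lid(side,y,half=14.5):
    out=[]
    for x,z in ((-80,58),(-66,58),(-55,59),(-48,61)): out.append((x,z))
    for th,r in ((80,27),(70,28),(60,28),(50,29),(40,30),(30,31),(20,32),(12,33),(6,34),(0,34),(-4,34)):
        t=np.radians(th); out.append((-39.5+r*np.cos(t)-8.5*np.sin(t),35+r*np.sin(t)+8.5*np.cos(t)))
    return [(*case(side*(x-half),y),z+73,86.8) for x,z in out]
E
python3 - <<'E'
from h import *
s=ctrl.read_state(); json.dump([*s["eef_pos"].tolist(),float(np.degrees(s["tool_rot"][2]))],open('cmd.json','w')); chk()
P=lid(1,20); p=P[0]
plan([(p[0],p[1],190,86.8)]); plan([p]); plan(P)
E
```

```text
t43.4 pos [619.1 -96.8 195.4] rpy [-1.798e+02 -1.000e-01  8.650e+01] F [-0.1 -0.8 -0.1] w 0.2 gf 0.0 cmd [619.1 -96.8 195.4  86.5]
[17.0, -9.5, 0.5, 0, 0, np.float64(-0.0)]  dist 195
[-0.0, 0.0, 5.9, 0, 0, np.float64(-0.0)]  dist 59
[-0.0, 0.0, 0.0, 0, 0, np.float64(-0.0)]  dist 0
[-0.0, 1.4, 0.0, 0, 0, np.float64(-0.0)]  dist 14
[-0.0, 2.5, -0.1, 0, 0, np.float64(-0.0)]  dist 25
[-0.0, 3.2, -0.3, 0, 0, np.float64(-0.0)]  dist 32
[-0.0, 3.7, -0.5, 0, 0, np.float64(-0.0)]  dist 37
[-0.0, 4.2, -0.6, 0, 0, np.float64(-0.0)]  dist 42
[-0.0, 4.7, -0.5, 0, 0, np.float64(-0.0)]  dist 47
[-0.0, 5.3, -0.4, 0, 0, np.float64(-0.0)]  dist 53
[-0.0, 5.8, -0.2, 0, 0, np.float64(-0.0)]  dist 58
[-0.0, 6.3, 0.1, 0, 0, np.float64(-0.0)]  dist 63
[-0.0, 6.8, 0.4, 0, 0, np.float64(-0.0)]  dist 68
[-0.0, 7.1, 0.8, 0, 0, np.float64(-0.0)]  dist 71
[-0.0, 7.4, 1.1, 0, 0, np.float64(-0.0)]  dist 75
[-0.0, 7.5, 1.5, 0, 0, np.float64(-0.0)]  dist 76
[-0.0, 7.5, 1.7, 0, 0, np.float64(-0.0)]  dist 77
```

Request:
send_rows([
  [[4.3,-2.4,0,0,0,0],[8.6,-4.8,0,0,0,0],[13,-7.2,0,0,0,0],[17,-9.5,0.5,0,0,0],[17,-9.5,0.5,0,0,0],[17,-9.5,0.5,0,0,0],[17,-9.5,0.5,0,0,0]],
])

```text
clock: 44.1
eef_pos: [535.5, 76.4, 191.2]
tool_rot: [-3.139, 0.001, 1.509]
force: [0.8, -0.7, -0.0]
width: 0.0
gripper_force: 0.0
```

Request:
send_rows([
  [[0,0,3,0,0,0],[0,0,5,0,0,0],[0,0,5.9,0,0,0],[0,0,5.9,0,0,0],[0,0,5.9,0,0,0],[0,0,5.9,0,0,0]],
])

```text
clock: 44.7
eef_pos: [535.9, 77.2, 133.6]
tool_rot: [-3.141, -0.0, 1.509]
force: [0.4, 0.4, -0.2]
width: -0.0
gripper_force: 0.0
```

Request:
send_rows([
  [[0,0.7,0,0,0,0],[0,1.4,0,0,0,0],[0,2,-0.1,0,0,0],[0,2.5,-0.1,0,0,0],[0,2.9,-0.2,0,0,0],[0,3.2,-0.3,0,0,0],[0,3.2,-0.3,0,0,0]],
])

```text
clock: 45.4
eef_pos: [564.5, 75.9, 137.5]
tool_rot: [-3.133, -0.003, 1.51]
force: [-11.7, 1.9, 25.2]
width: 0.3
gripper_force: 13.8
```

Request:
send_rows([
  [[0,-1,-0.3,0,0,0],[0,-2.5,-0.3,0,0,0],[0,-4,0,0,0,0],[0,-4,0.6,0,0,0],[0,-4,1.2,0,0,0],[0,-4,1.2,0,0,0],[0,-4,1.2,0,0,0]],
])

```text
clock: 46.1
eef_pos: [527.9, 77.9, 123.4]
tool_rot: [-3.14, 0.0, 1.51]
force: [0.0, -0.1, 0.7]
width: 0.3
gripper_force: 0.0
```

Run:
```python
from h import *
chk(); d=ctrl.get_image("scene")
u=proj(d,[(590,50,60)])[0].astype(int); print(u)
a=d["pixels"][u[1]-75:u[1]+75,u[0]-100:u[0]+100,::-1]
cv2.imwrite("pics/s8.png",cv2.resize(a,None,fx=4,fy=4,interpolation=cv2.INTER_CUBIC))
```

```text
t46.1 pos [527.9  77.9 123.4] rpy [-179.9    0.    86.5] F [ 0.  -0.1  0.7] w 0.3 gf 0.0 cmd [609.4  74.1 114.4  86.5]
[283 241]
```

View pics/s8.png

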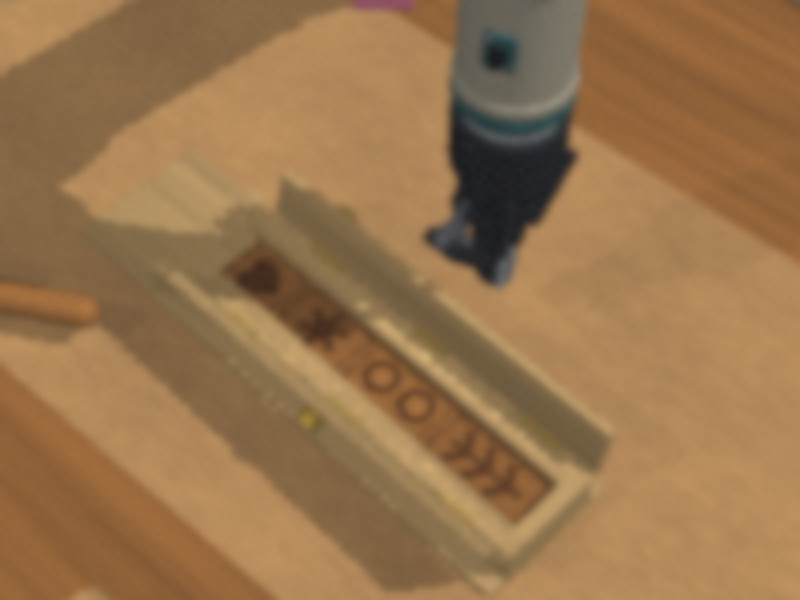

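The crop shows the near lid still open, leaning outwards, with its edge running from (285,180) to (610,440). The fingers are free outside it, and all four moulds are in place. My fingertip was too high on the lid edge, so I'll push again lower down.

Request:
send_rows([
  [[0,0.8,0,0,0,0],[0,1.4,0,0,0,0],[0,1.9,0,0,0,0],[0,2.3,0,0,0,0],[0,2.6,0,0,0,0],[0,2.6,0,0,0,0]],
])

```text
clock: 46.75
eef_pos: [553.5, 76.5, 123.6]
tool_rot: [-3.14, -0.0, 1.51]
force: [-0.1, -0.5, 0.4]
width: 0.0
gripper_force: 0.0
```

Request:
send_rows([
  [[0,0.3,0,0,0,0],[0,0.5,0,0,0,0],[0,0.7,-0.1,0,0,0],[0,0.9,-0.2,0,0,0],[0,0.9,-0.2,0,0,0]],
])

```text
clock: 47.25
eef_pos: [562.0, 76.1, 125.6]
tool_rot: [-3.139, -0.0, 1.51]
force: [-0.2, 0.4, -0.9]
width: -0.4
gripper_force: 0.4
```

Run:
```python
from h import *
d=ctrl.get_image("scene"); chk()
f=lambda p:((proj(d,p)-[183,166])*4).round(0).tolist()
x,y=527.9,77.9
for dx in(0,14,30,40): 
    print(dx,[ (z,f([(x+dx,y,z)])[0]) for z in(50,70,90,105,123)])
print("lid edge corners near, th=1.8..2.3")
for th in(1.5,1.8,2.0,2.15,2.3):
    e=-39.5+39*np.cos(th)-8*np.sin(th); z=35+39*np.sin(th)+8*np.cos(th)
    print(th,f([(*case(e,-140),z),(*case(e,160),z)]), f([(*case(-39.5+39*np.cos(th),160),35+39*np.sin(th))]))
```

```text
t47.3 pos [562.   76.1 125.6] rpy [-179.9   -0.    86.5] F [-1.3 -0.4 -1. ] w 0.4 gf 0.5 cmd [609.4  74.1 114.4  86.5]
0 [(50, [493.0, 276.0]), (70, [495.0, 259.0]), (90, [496.0, 240.0]), (105, [498.0, 226.0]), (123, [499.0, 209.0])]
14 [(50, [480.0, 289.0]), (70, [482.0, 271.0]), (90, [483.0, 253.0]), (105, [484.0, 239.0]), (123, [486.0, 222.0])]
30 [(50, [465.0, 303.0]), (70, [466.0, 285.0]), (90, [468.0, 267.0]), (105, [469.0, 253.0]), (123, [470.0, 236.0])]
40 [(50, [455.0, 312.0]), (70, [457.0, 295.0]), (90, [458.0, 276.0]), (105, [459.0, 263.0]), (123, [460.0, 245.0])]
lid edge corners near, th=1.8..2.3
1.5 [[272.0, 173.0], [603.0, 434.0]] [[594.0, 442.0]]
1.8 [[284.0, 167.0], [614.0, 425.0]] [[606.0, 431.0]]
2.0 [[291.0, 165.0], [620.0, 422.0]] [[613.0, 426.0]]
2.15 [[296.0, 165.0], [624.0, 421.0]] [[618.0, 424.0]]
2.3 [[300.0, 167.0], [627.0, 421.0]] [[622.0, 422.0]]
```

Request:
send_rows([
  [[0,0.2,0,0,0,0],[0,0.4,0,0,0,0],[0,0.5,0,0,0,0],[0,0.5,0,0,0,0]],
])

```text
clock: 47.7
eef_pos: [567.4, 75.7, 125.7]
tool_rot: [-3.14, -0.0, 1.51]
force: [-0.5, 0.3, 0.8]
width: -0.2
gripper_force: 0.5
```

Request:
send_rows([
  [[0,0.2,-0.1,0,0,0],[0,0.4,-0.2,0,0,0],[0,0.5,-0.3,0,0,0],[0,0.5,-0.3,0,0,0]],
])

```text
clock: 48.1
eef_pos: [572.3, 75.4, 128.7]
tool_rot: [-3.14, -0.0, 1.51]
force: [-1.7, -0.5, -0.3]
width: -0.1
gripper_force: 0.5
```

Request:
send_rows([
  [[0,0.2,-0.4,0,0,0],[0,0.4,-0.7,0,0,0],[0,0.6,-0.8,0,0,0],[0,0.9,-0.8,0,0,0],[0,1.2,-0.8,0,0,0],[0,1.4,-0.8,0,0,0],[0,1.4,-0.8,0,0,0]],
])

```text
clock: 48.8
eef_pos: [586.6, 74.5, 136.5]
tool_rot: [-3.14, -0.0, 1.51]
force: [0.5, -0.4, 0.9]
width: -0.1
gripper_force: 0.1
```

Run:
```python
from h import *
chk(); d=ctrl.get_image("scene")
u=proj(d,[(590,50,60)])[0].astype(int); print(u)
a=d["pixels"][u[1]-75:u[1]+75,u[0]-100:u[0]+100,::-1]
cv2.imwrite("pics/s9.png",cv2.resize(a,None,fx=4,fy=4,interpolation=cv2.INTER_CUBIC))
```

```text
t48.8 pos [586.6  74.5 136.5] rpy [-179.9   -0.    86.5] F [ 0.5 -0.4  0.9] w -0.1 gf 0.1 cmd [609.4  74.1 114.4  86.5]
[283 241]
```

View pics/s9.png

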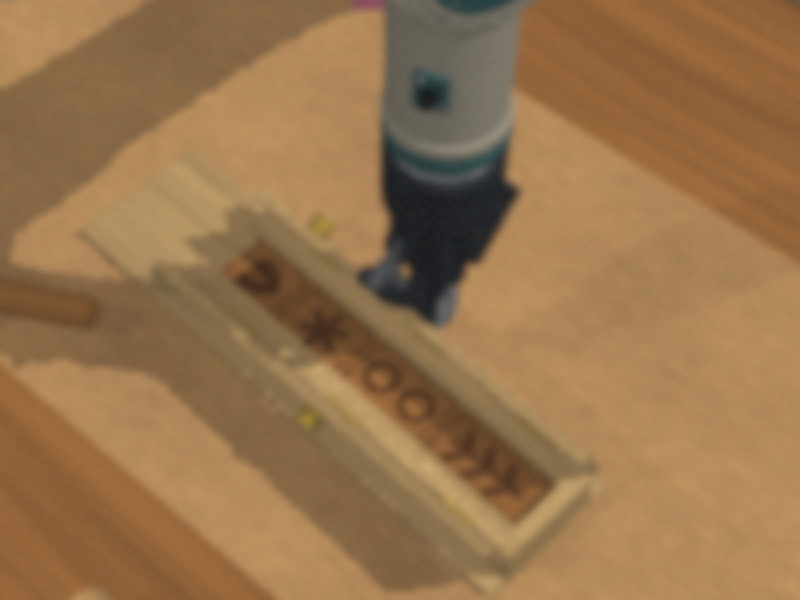

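The crop shows the near lid following the fingers and now leaning inwards, with its edge from (255,205) to (590,465) and its knob at (320,225). I'll carry on round the arc and press it down.

Request:
send_rows([
  [[0,0.3,0,0,0,0],[0,0.6,0.1,0,0,0],[0,1.1,0.3,0,0,0],[0,1.6,0.6,0,0,0],[0,1.9,0.8,0,0,0],[0,2.1,1,0,0,0],[0,2.4,1.3,0,0,0],[0,2.4,1.3,0,0,0]],
])

```text
clock: 49.65
eef_pos: [610.5, 73.0, 123.2]
tool_rot: [-3.14, 0.0, 1.51]
force: [0.3, -0.4, 0.4]
width: 0.2
gripper_force: 0.0
```

Request:
send_rows([
  [[0,0.2,0.2,0,0,0],[0,0.3,0.4,0,0,0],[0,0.3,0.6,0,0,0],[0,0.3,0.7,0,0,0],[0,0.3,0.7,0,0,0]],
])

```text
clock: 50.15
eef_pos: [613.1, 72.9, 116.5]
tool_rot: [-3.14, -0.0, 1.51]
force: [-0.5, -0.2, 0.3]
width: 0.5
gripper_force: 0.2
```

Request:
send_rows([
  [[0,0,0.1,0,0,0],[0,0,0.2,0,0,0],[0,0,0.3,0,0,0],[0,0,0.3,0,0,0],[0,0,0.3,0,0,0]],
])

```text
clock: 50.65
eef_pos: [613.2, 72.8, 116.1]
tool_rot: [-3.141, -0.002, 1.51]
force: [-5.5, 1.1, 18.6]
width: -0.2
gripper_force: 9.3
```

Request:
send_rows([
  [[0,0,-3,0,0,0],[0,0,-6,0,0,0],[0,0,-7.5,0,0,0],[0,0,-7.5,0,0,0],[0,0,-7.5,0,0,0]],
])

```text
clock: 51.15
eef_pos: [612.5, 73.3, 187.7]
tool_rot: [-3.138, -0.001, 1.51]
force: [-0.6, 0.1, -0.9]
width: 0.5
gripper_force: 0.0
```

Run:
```python
from h import *
s=ctrl.read_state(); json.dump([*s["eef_pos"].tolist(),float(np.degrees(s["tool_rot"][2]))],open('cmd.json','w')); chk()
p=case(102,70); plan([(*p,187,86.8)]); plan([(*p,123,86.8)]); print(cmd())
```

```text
t51.1 pos [612.5  73.3 187.7] rpy [-179.8   -0.    86.5] F [-0.6  0.1 -0.9] w 0.5 gf 0.0 cmd [612.5  73.3 187.7  86.5]
[5.1, 11.8, 0.1, 0, 0, np.float64(-0.0)]  dist 129
[0.0, 0.0, 6.4, 0, 0, np.float64(-0.0)]  dist 64
[733.3926940404087, 117.04700314028796, 122.6986908184725, 86.52158217067439]
```

Request:
send_rows([
  [[1.7,4,0,0,0,0],[3.4,8,0,0,0,0],[5.1,11.8,0.1,0,0,0],[5.1,11.8,0.1,0,0,0],[5.1,11.8,0.1,0,0,0],[5.1,11.8,0.1,0,0,0]],
])

```text
clock: 51.75
eef_pos: [732.5, 115.6, 185.7]
tool_rot: [-3.136, 0.001, 1.508]
force: [0.8, -0.8, 0.6]
width: -0.1
gripper_force: 0.0
```

Request:
send_rows([
  [[0,0,3,0,0,0],[0,0,5.4,0,0,0],[0,0,6.4,0,0,0],[0,0,6.4,0,0,0],[0,0,6.4,0,0,0],[0,0,6.4,0,0,0]],
])

```text
clock: 52.35
eef_pos: [734.6, 116.4, 125.1]
tool_rot: [3.141, -0.0, 1.51]
force: [0.8, 0.2, -0.2]
width: -0.1
gripper_force: 0.0
```

Request:
send_rows([
  [[0,-0.8,0,0,0,0],[0,-1.4,0,0,0,0],[0,-1.9,0,0,0,0],[0,-2.3,0,0,0,0],[0,-2.6,0,0,0,0],[0,-2.6,0,0,0,0]],
])

```text
clock: 52.95
eef_pos: [708.8, 118.4, 124.3]
tool_rot: [3.141, -0.001, 1.51]
force: [2.0, -0.6, 3.1]
width: 0.1
gripper_force: 1.3
```

Request:
send_rows([
  [[0,-0.3,0,0,0,0],[0,-0.5,0,0,0,0],[0,-0.7,-0.1,0,0,0],[0,-0.9,-0.2,0,0,0],[0,-0.9,-0.2,0,0,0]],
])

```text
clock: 53.45
eef_pos: [698.1, 118.6, 125.1]
tool_rot: [-3.138, -0.0, 1.51]
force: [1.1, -1.0, 0.8]
width: -0.3
gripper_force: 0.6
```

Request:
send_rows([
  [[0,-0.3,0,0,0,0],[0,-0.6,-0.2,0,0,0],[0,-0.9,-0.4,0,0,0],[0,-1.1,-0.8,0,0,0],[0,-1.3,-1.1,0,0,0],[0,-1.6,-1.2,0,0,0],[0,-2,-1.2,0,0,0],[0,-2.3,-1.1,0,0,0],[0,-2.3,-1.1,0,0,0]],
])

```text
clock: 54.35
eef_pos: [675.3, 120.3, 136.4]
tool_rot: [-3.139, -0.0, 1.51]
force: [1.1, -0.4, -0.1]
width: 0.2
gripper_force: 0.1
```

Request:
send_rows([
  [[0,-0.3,0,0,0,0],[0,-0.6,0.1,0,0,0],[0,-1.1,0.3,0,0,0],[0,-1.6,0.6,0,0,0],[0,-1.9,0.8,0,0,0],[0,-2.1,1,0,0,0],[0,-2.4,1.3,0,0,0],[0,-2.4,1.3,0,0,0]],
])

```text
clock: 55.15
eef_pos: [651.0, 121.7, 122.8]
tool_rot: [-3.138, -0.0, 1.51]
force: [0.9, -0.6, 0.3]
width: 0.0
gripper_force: 0.0
```

Request:
send_rows([
  [[0,-0.2,0.2,0,0,0],[0,-0.3,0.4,0,0,0],[0,-0.3,0.6,0,0,0],[0,-0.3,0.7,0,0,0],[0,-0.3,0.7,0,0,0]],
])

```text
clock: 55.65
eef_pos: [648.7, 121.8, 116.3]
tool_rot: [-3.139, -0.0, 1.51]
force: [0.6, 1.0, -0.8]
width: -0.0
gripper_force: 0.1
```

Request:
send_rows([
  [[0,0,0.1,0,0,0],[0,0,0.2,0,0,0],[0,0,0.3,0,0,0],[0,0,0.3,0,0,0],[0,0,0.3,0,0,0]],
])

```text
clock: 56.15
eef_pos: [648.9, 121.7, 116.0]
tool_rot: [-3.139, -0.002, 1.51]
force: [-6.4, 1.4, 18.4]
width: 0.1
gripper_force: 9.1
```

Both lids meet a firm stop at the shut height. I'll lift away and look.

Request:
send_rows([
  [[0,0,-3,0,0,0],[0,0,-7,0,0,0],[0,0,-11,0,0,0],[0,-5,-14,0,0,0],[0,-10,-16,0,0,0],[0,-14,-16,0,0,0],[0,-18,-16,0,0,0],[0,-18,-16,0,0,0],[0,-18,-16,0,0,0]],
])

```text
clock: 57.05
eef_pos: [469.5, 133.3, 274.2]
tool_rot: [-3.141, -0.001, 1.511]
force: [-0.1, 0.4, -0.1]
width: -0.0
gripper_force: 0.0
```

Run:
```python
from h import *
chk(); d=ctrl.get_image("scene")
u=proj(d,[(628,40,30)])[0].astype(int)
a=d["pixels"][u[1]-85:u[1]+65,u[0]-100:u[0]+100,::-1]
cv2.imwrite("pics/s10.png",cv2.resize(a,None,fx=4,fy=4,interpolation=cv2.INTER_CUBIC))
```

```text
t57.0 pos [469.5 133.3 274.2] rpy [-1.799e+02 -1.000e-01  8.660e+01] F [-0.1  0.4 -0.1] w -0.0 gf 0.0 cmd [733.4 117.  122.7  86.5]
```

View pics/s10.png

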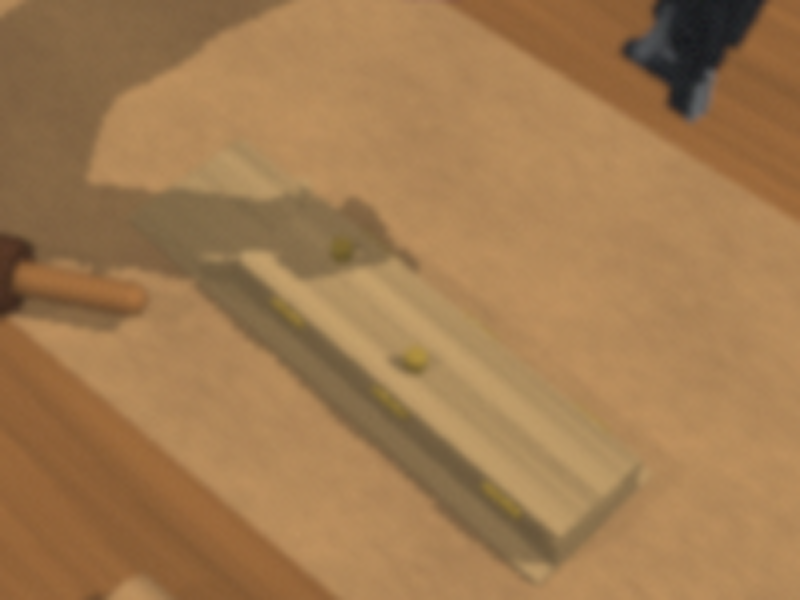

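The crop shows both lids flat and edge to edge, with knobs at (342,247) and (414,358). Nothing sticks out at the mouth, and the arm is clear.

```bash
python3 -c "
from cell import ctrl
print(ctrl.finish_job())"
```

```text
the job is handed in; nothing more can be done
None
```

The job is handed in: all four moulds are in the groove in order of length, leaf first and heart last, and both lids are shut flat, edge to edge. The arm kept clear of the tart tin and the sugar jar.

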